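# Fit the barrel cutter to the arch trimmer

## Robot

A 6-joint arm with a two-finger parallel gripper is mounted at the origin on the work surface. World frame = base frame: x ahead of the robot, y to its left, z up, the work surface at z = 0. Lengths are in mm, angles in rad, forces in N, time in s.
With the tool pointing down it reaches from about 350 to 775 mm from the base axis. Payload 7.3 kg.
Tool frame: the origin (TCP) lies on the centre line of the jaws, within the pads' length; the fingertips stand 22 mm ahead of it and the grasp point (between the pads) lies 3 mm ahead of it; z points along the fingers, y is the direction in which the jaws open and shut (so a half turn about z gives the same grasp; the last joint's range is limited). The gripper opens to 92 mm and grips with 3 to 60 N. Pads are 19 mm wide; open, the fingers measure 130 mm over their backs; the gripper's body (75 mm by 190 mm) begins 47 mm behind the grasp point.
Start: joints at [-1.298, 0.342, 1.524, -0, 1.275, -0.146], TCP at [213.522, -479.636, 248.741] pointing down, gripper open.
Joint ranges: [-2.53, 2.53], [-0.77, 2.02], [0.04, 2.7], [-1, 4.14], [0.28, 2.66], [-3.11, 3.11]. Speed limits (rad/s): [2.57, 2.57, 3.14, 3.14, 3.14, 3.14].

## Interface

Orientations are given as [roll, pitch, yaw] about the fixed x, y, z axes, in that order (R = Rz(yaw) Ry(pitch) Rx(roll)).
In Python, from plant import bot gives the robot as it stands.
- The arm moves only by the tool play_rows, never from a script. Its argument "moves" is one flat list of numbers, 5 for each row, row after row: the closure in counts, from 0 (fully open) to 255 (shut), then the shift along the tool's x, y, z in mm, then the turn about the tool's z in degrees. A call has 1 to 8 rows; each row is the pose to reach, as a shift and turn from the pose commanded when the call began, along the tool's axes at that moment; what a row does not reach only later rows make up. A row lasts 1/12 s, in which the tool goes at most 41.7 mm and 7.16 degrees, less where a joint would pass 70% of its speed; a pose out of reach is approached as far as the arm can. A call with a gripper value outside its range is refused whole. The fingers move at their own pace and stop on an object; the grip force is fixed at half the most. Time passes only in rows, so rows that repeat a pose let the fingers close. It gives the time, the measured TCP pose, the force and the opening at its end, in the units of the state.
- bot.get_obs(): the state, without advancing time (a new reading comes with each control period).
- bot.capture(name): name is "scene" or "side" or "wrist"; returns a dict with "color" (400x640x3 uint8, red, green, blue), "fx", "fy", "cx", "cy" (pixels), "world_to_cam" (4x4, takes a point from world to camera coordinates); the wrist camera has in their place "T_tool_cam" (4x4, takes a point from camera to tool coordinates, whose origin is the TCP and whose axes are the flange's). Camera axes: x right, y down, z forward; pixel columns grow to the right and rows downward; lengths in mm; the calibration is good to about 2 mm. The wrist camera is an equidistant fisheye: a pixel r from the principal point sees the ray r / f radians off the axis. A picture is of the moment at which its call begins: read the wrist's pose just before it. There is no depth.
- bot.close_job(): hands the job in, once; it reports no verdict.
The state is a dict: "time": time; "joint_positions": joint angles; "dq": joint speeds; "tau": joint torques, N m; "tool_pos": TCP position; "tcp_rot": TCP orientation; "contact_force": force on the tool from outside, world axes, zero at the start; "moment": the same for the moment, N m; "grip_width": finger opening in mm.
Only numpy, scipy, OpenCV 4.12 (cv2) and the standard library are available. Lean on these libraries where they do the work, as an engineer would, in place of code of your own. Each camera call takes 0.05 s, during which the arm holds its last target.

## Task

Fit the barrel-shaped cutter with the green ring to the arch trimmer: lift its arbor out of the stand, enter the taper in the spindle, turn it by feel until the slots in its flange drop over the spindle's two drive dogs, then press it past its spring catch with moderate force, never forcing it against the dogs, until the flange lies flush on the spindle face. Then swing the clear guard fully back over the cutter and let go; leave the other cutters and the things on the bench where they are.

Things in the scene. Friction and masses are not known exactly. Their poses are not given: they have to be found in the camera images.
- barrel_arbor: Steel arbor, 210 to 390 g, with the brass barrel cutter and a green ring; upright in any one of the stand's sockets. Origin on its axis at the flange's underside, z up to the cutter (16 diameter, 53 to 79 above). Flange 40 diameter, 10 thick, with two open slots through it on its +x and -x sides, 11 wide, reaching in to radius 12.5.
- collar (a point): On the barrel arbor's axis, 34 above its origin: the place to grip. The collar runs from 21 below to 11 above this point, with two flats 20 apart that face the arbor's +y and -y (24 long in x); fingers that close along y square themselves on them. Above it: green ring 19 diameter, then the cutter to 45 above this point.
- stud_tip (a point): Lower end of the barrel arbor, 46 below its origin: pull stud, head 11 and neck 7 diameter, below the taper (24 diameter at the flange, 13.5 at 36 below it).
- pointed_arbor: Like barrel_arbor, with a pointed conical steel cutter (top 81 above its origin) and a red ring. Leave it in its socket.
- wheel_arbor: Like barrel_arbor, with a red wheel, 26 diameter (top 69 above its origin), and a blue ring. Leave it in its socket.
- stand: Black stand, fixed, 76 (x) x 210 (y) x 60 high; origin under its centre. Three sockets 27 diameter, 54 deep, in a row along its y, 70 apart. Each arbor's flange rests on the stand's top, slots along the row and flats across it, within 0.3 rad.
- trimmer: Arch trimmer, fixed: white housing 240 (x) x 260 (y), aluminium deck 248 x 268 on top, 150 above the bench. Origin on the bench below the spindle's axis, x to its back, y to its left. The guard's post, 22 diameter, stands on the deck at x 90, y -100.
- spindle_seat (a point): Centre of the spindle's upward nose face (48 across, 2 above the deck, in a 62 opening); axes of the trimmer, not turning with the spindle. The taper bore, 24.6 diameter at the face, leaves the fitted arbor 0.3 play. Fully home, flange on the face, the arbor's origin is here. Oiled steel. The spindle is braked (turns only against 0.35 N m); its motor's rubber mounts let it sink 1 mm under 25 N.
- dog_tops (a point): On the spindle axis, 8 above the face, level with the tops of its two drive dogs: opposite blocks 8 wide, square-edged, radius 14.5 to 21.5. Their clocking is not reported: their line lies anywhere within 1.05 rad of the trimmer's y axis; look from above or feel for it. Off the dogs, the flange stops with the arbor's origin here.
- catch_start (a point): On the spindle axis, 5 above the face: with the slots over the dogs the arbor's origin sinks freely to here, where the pull stud meets two spring balls. About 10 N of downward push (its weight included) carries it past them, then they snap it home on the face. It does not pass by its own weight. More than 50 N on the spindle before it is home, even as a knock, counts as forcing.
- guard (a joint): Swing of the guard about its upright post, rad: 0 = closed against its stop, shield over the spindle; grows anticlockwise seen from above, to 1.9. It starts at 1.3 to 1.7, at the trimmer's right, and stays where it is left (about 0.12 N m to turn it).
- guard_knob (a point): Middle of the black upright knob on the guard, 20 diameter, from 15 below this point to 17 above; grip it or push it sideways. Under it lies the shield, a clear disc 116 across with a yellow rim, top 15 below this point, clearing the fitted cutter by 17. A steel rod, its top 10 below this point, runs from the hinge to 16 short of the knob's axis.
- guard_hinge (a point): Point on the guard's upright hinge axis, level with guard_knob and 106 from it.
- plaster_cast: cream plaster jaw cast, 52 x 62 x 27, flat base; origin under its centre. Leave it where it is.
- spanner: steel open-ended spanner, 150 long, lying flat; origin under its middle, x along it. Leave it where it is.
- steel_dish: small steel bowl, 76 across, 30 high; origin under its centre. Leave it where it is.
- bench_brush: bench brush, 170 long, lying; origin under its middle, x along it. Leave it where it is.
- plaster_jar: white jar with a blue cap, 56 across, 75 high; origin under its centre. Leave it where it is.
Not all that is in view belongs to the job. Leave any pink or purple look-alike of the barrel_arbor alone.

How it is judged (in metres and radians):
On the way, in this order (a step that is already met when the one before it is completed fails the run):
1. the barrel cutter's arbor is lifted clear out of its socket (height (world z) of barrel_arbor above 0.115 m), for 0.1 s.
2. its flange is home on the spindle face, over the dogs and past the catch (horizontal distance between barrel_arbor and spindle_seat below 0.0015 m and z of barrel_arbor in the frame of spindle_seat between -0.003 and 0.0015 m and angle between barrel_arbor's own z axis and vertical below 0.04 rad), for 0.2 s.
3. the guard is swung closed over the cutter (value of joint guard below 0.1 rad), for 0.1 s.
At the end, for the whole second after the job is handed in: the barrel cutter's arbor sits at rest in the spindle, its flange within 1.5 mm of the spindle face and of the spindle axis and upright within 0.04 rad; the guard is closed within 0.10 rad; everything is released (all of step 2 and linear speed of barrel_arbor below 0.01 m/s and value of joint guard below 0.1 rad); the robot touches nothing.
It fails at once if the arbor is forced before it is home: more than 50 N between it and the spindle while its origin is over 3 mm above the seat (contact force between barrel_arbor and spindle above 50 N and z of barrel_arbor in the frame of spindle_seat above 0.003 m).
It fails at once if the arbor is slammed home: more than 80 N between it and the spindle (contact force between barrel_arbor and spindle above 80 N).
It fails at once if another cutter is moved by more than 10 mm (distance of any of pointed_arbor, wheel_arbor from where it was at the start of the episode above 0.01 m).
It fails at once if something else on the bench is moved by more than 30 mm (distance of any of plaster_cast, spanner, steel_dish, bench_brush, plaster_jar from where it was at the start of the episode above 0.03 m).
It also fails if it takes over 72 s, if anything falls off the work surface, if the arm or the gripper's body presses on something with over 40 N, if the wrist force passes 120 N, or if a joint passes its speed limit or range.

## Working session

There is one attempt and no reset: what is moved stays moved. The work goes in short steps, Python scripts to look and compute and a tool call to move; the robot and the scene stay as the last step left them, time stands still between calls to the robot, and variables do not carry over. Pictures are saved under pics/ and viewed, and the job is handed in when it is done.

Besides the shell and the picture viewer there is one more tool, called as a command line: name --argument value ..., lists and objects as JSON in quotes. play_rows: Moves the arm, as the interface text tells. Its arguments: {"type":"object","properties":{"moves":{"type":"array","items":{"type":"number"}}},"required":["moves"]}

```bash
ls; mkdir -p pics; python3 - <<'E'
from plant import bot
import cv2,json
print(bot.get_obs())
for n in ["scene","side","wrist"]:
    c=bot.capture(n); cv2.imwrite(f"pics/{n}0.png",c["color"][:,:,::-1])
    print(n,{k:(v.tolist() if hasattr(v,'tolist') else v) for k,v in c.items() if k!='color'})
E
```

```text
pics
{'time': 0.0, 'joint_positions': array([-1.29797377e+00,  3.42721503e-01,  1.52503449e+00, -2.51144626e-05,
        1.27538237e+00, -1.46003609e-01]), 'dq': array([ 0.00026902, -0.00037644, -0.0002728 , -0.000662  , -0.00153343,
       -0.00051158]), 'tau': array([ 6.98400145e-04, -4.31239271e+01, -2.44222051e+01,  7.17535196e-02,
        5.59863774e-02, -1.15131074e-04]), 'tool_pos': array([ 213.42046933, -479.24933662,  248.03947004]), 'tcp_rot': array([-3.14005990e+00, -2.01117425e-04,  4.18833343e-01]), 'contact_force': array([0.2267254 , 0.27783286, 0.15966091]), 'moment': array([-0.03045714,  0.0479232 ,  0.0512754 ]), 'grip_width': 92.01340946420328}
scene {'fx': 428.543486076335, 'fy': 428.543486076335, 'cx': 316.58224089091624, 'cy': 193.73465777649704, 'world_to_cam': [[0.36860897734504844, 0.929471936947638, -0.014468595213214398, -220.8360455941532], [0.5081569883183502, -0.21450871109360709, -0.834123784631624, -102.77687680890399], [-0.7783982894661718, 0.3001131974635, -0.551387496833554, 1735.2370821445038], [0.0, 0.0, 0.0, 1.0]]}
side {'fx': 433.97375594343134, 'fy': 433.97375594343134, 'cx': 313.8591772399223, 'cy': 198.36993897740152, 'world_to_cam': [[0.7842360989756911, -0.6202393471112764, -0.016640112931348056, -439.8522092688472], [-0.4581333573381142, -0.5607647878063671, -0.6896786785529824, 374.46865053130443], [0.4184346639052483, 0.5484943072188243, -0.7239243240774854, 1361.8381022825615], [0.0, 0.0, 0.0, 1.0]]}
wrist {'fx': 309.70691628693146, 'fy': 309.70691628693146, 'cx': 318.09793108099257, 'cy': 194.69168852771347, 'T_tool_cam': [[-0.0005234151893923808, -0.9556929024979333, -0.2943650831053397, 80.11279628987296], [0.9999996937087616, -0.0006715181150700098, 0.00040205198982086227, -0.02994181164328591], [-0.0005819097188563507, -0.29436478250377573, 0.9556929612603529, -135.41576700273805], [0.0, 0.0, 0.0, 1.0]]}
```

View pics/scene0.png

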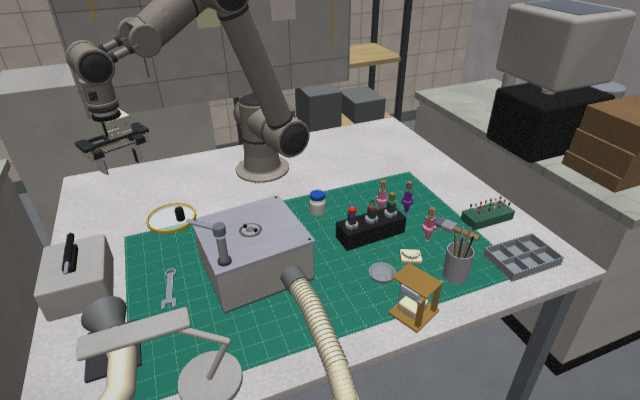

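View pics/side0.png

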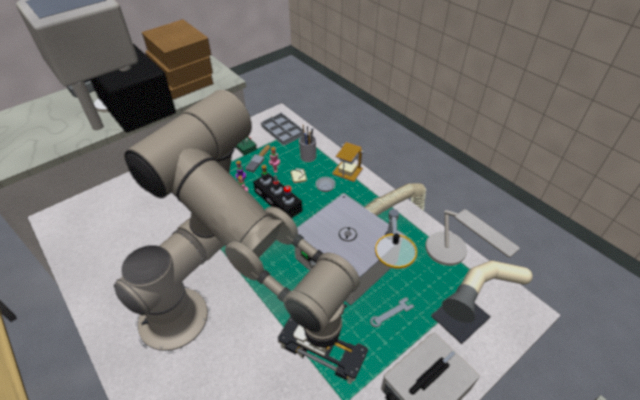

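View pics/wrist0.png

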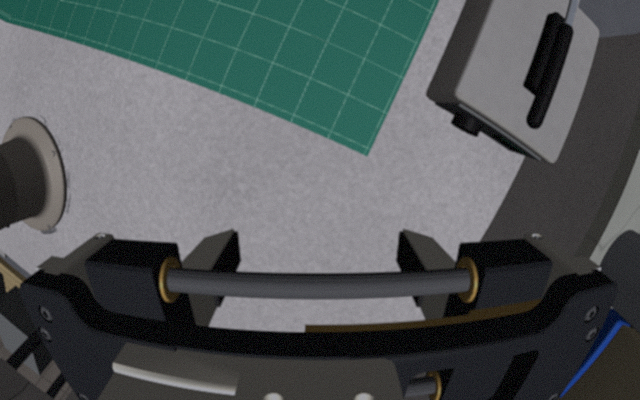

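```bash
cat > h.py <<'E'
from plant import bot
import cv2,numpy as np
from scipy.spatial.transform import Rotation as R
def cap(n,name=None,crop=None,s=1):
    o=bot.get_obs(); c=bot.capture(n); c['obs']=o
    if name: show(c,name,crop,s)
    return c
def show(c,name,crop=None,s=1):
    im=c['color'][:,:,::-1]
    if crop: x0,y0,x1,y1=crop; im=im[y0:y1,x0:x1]
    cv2.imwrite(f'pics/{name}.png',cv2.resize(im,None,fx=s,fy=s,interpolation=cv2.INTER_CUBIC))
def T(o):
    M=np.eye(4);M[:3,:3]=R.from_euler('xyz',o['tcp_rot']).as_matrix();M[:3,3]=o['tool_pos'];return M
def ray(c,u,v):
    x,y=(u-c['cx'])/c['fx'],(v-c['cy'])/c['fy']
    if 'T_tool_cam' in c:
        r=np.hypot(x,y); d=np.array([np.sin(r)*x/r,np.sin(r)*y/r,np.cos(r)]) if r>0 else np.array([0,0,1.])
        M=T(c['obs'])@c['T_tool_cam']
    else:
        d=np.array([x,y,1.]); M=np.linalg.inv(c['world_to_cam'])
    return M[:3,3],M[:3,:3]@d
def atz(c,u,v,z):
    o,d=ray(c,u,v); return o+d*(z-o[2])/d[2]
def proj(c,p):
    p=np.append(p,1.)
    if 'T_tool_cam' in c:
        q=np.linalg.inv(T(c['obs'])@c['T_tool_cam'])@p
        t=np.arctan2(np.hypot(q[0],q[1]),q[2]); k=t/np.hypot(q[0],q[1])
        return np.array([c['cx']+c['fx']*q[0]*k,c['cy']+c['fy']*q[1]*k])
    q=c['world_to_cam']@p
    return np.array([c['cx']+c['fx']*q[0]/q[2],c['cy']+c['fy']*q[1]/q[2]])
E
python3 - <<'E'
from h import *
cap('scene','s1',(310,160,510,280),4)
cap('side','d1',(220,130,380,250),5)
cap('scene','s2',(140,180,320,290),4)
E
```

```text
(no output)
```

View pics/s1.png

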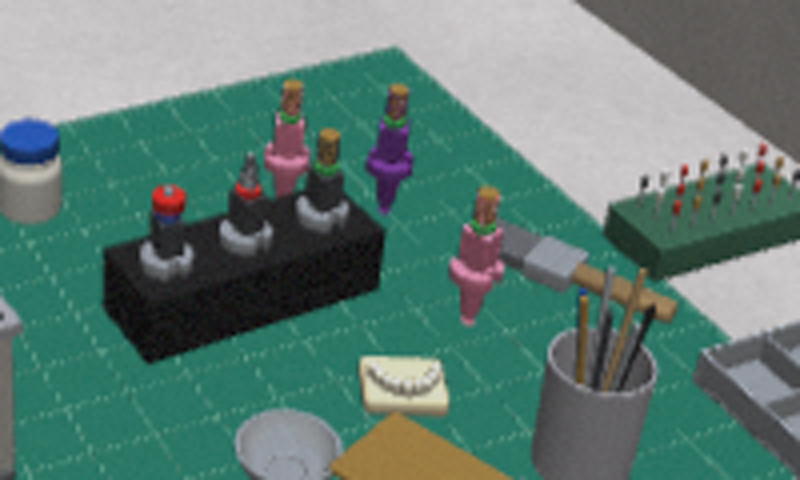

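View pics/d1.png

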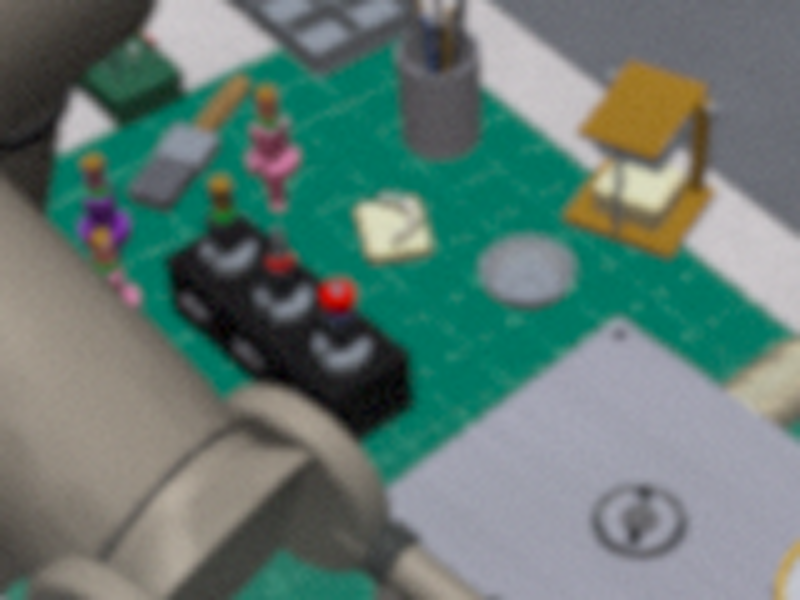

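View pics/s2.png

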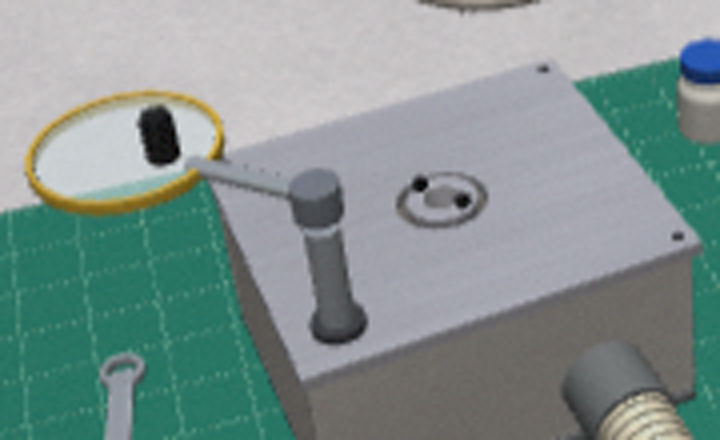

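```bash
python3 - <<'E'
from h import *
s=bot.capture('scene');d=bot.capture('side')
def tri(a,b):
    o1,d1=ray(s,*a);o2,d2=ray(d,*b)
    t=np.linalg.lstsq(np.c_[d1,-d2],o2-o1,rcond=None)[0]
    p,q=o1+d1*t[0],o2+d2*t[1]; return ((p+q)/2).round(1),np.linalg.norm(p-q).round(1)
S=lambda x,y:(310+x/4,160+y/4); D=lambda x,y:(220+x/5,130+y/5); S2=lambda x,y:(140+x/4,180+y/4)
print('barreltop',tri(S(331,134),D(222,180)),atz(s,*S(331,134),139))
print('pinktop near',tri(S(488,190),D(266,90)))
print('pink far',tri(S(293,85),D(102,235)))
print('purple',tri(S(399,88),D(94,160)))
print('wheel top',tri(S(169,190),D(337,288)),'pointed',tri(S(251,155),D(278,230)))
print('spindle',tri(S2(442,200),D(638,520)),atz(s,*S2(442,200),152),atz(d,*D(638,520),152))
for p in [(420,184),(462,200)]: print('dog',atz(s,*S2(*p),160))
for p in [(646,494),(632,537)]: print('dog',atz(d,*D(*p),160))
for p in [(545,62),(700,240),(308,380),(215,158)]: print('corner',atz(s,*S2(*p),150))
print('corner side',atz(d,*D(622,320),150))
print('post base',atz(s,*S2(338,325),150))
print('knob mid',[ (z,atz(s,*S2(160,135),z)) for z in (230,250,270)],tri(S2(160,135),(220+880/5,130+545/5)))
E
```

```text
barreltop (array([543. , 276.2, 136.5]), np.float64(1.9)) [545.22782078 275.33752459 139.        ]
pinktop near (array([637.3, 356.3, 123.2]), np.float64(2.2))
pink far (array([447.3, 297.3, 121.2]), np.float64(1.9))
purple (array([486.8, 373.2, 122.2]), np.float64(2.6))
wheel top (array([548.2, 136.2, 125.7]), np.float64(1.6)) pointed (array([544.7, 205.4, 136.1]), np.float64(3.4))
spindle (array([ 562.6, -176.4,  146.8]), np.float64(0.2)) [ 569.2252583  -177.41736849  152.        ] [ 559.65712155 -179.53530019  152.        ]
dog [ 556.6993482  -188.62969348  160.        ]
dog [ 584.60918795 -166.86691324  160.        ]
dog [ 573.25308275 -171.38059311  160.        ]
dog [ 543.11946803 -192.10433639  160.        ]
corner [432.43665432 -62.90084278 150.        ]
corner [672.99903011 -31.41518641 150.        ]
corner [ 703.9655926  -293.38485744  150.        ]
corner [ 458.71236585 -312.55335119  150.        ]
corner side [670.40522965 -37.23371139 150.        ]
post base [ 663.12213628 -267.21262542  150.        ]
knob mid [(230, array([ 534.56944972, -344.23966366,  230.        ])), (250, array([ 564.34898758, -344.03001132,  250.        ])), (270, array([ 594.12852544, -343.82035897,  270.        ]))] (array([ 589.1, -344.7,  266.2]), np.float64(1.7))
```

```bash
python3 - <<'E'
from h import *
cap('side','d2',(310,180,450,290),5)
E
```

```text
(no output)
```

View pics/d2.png

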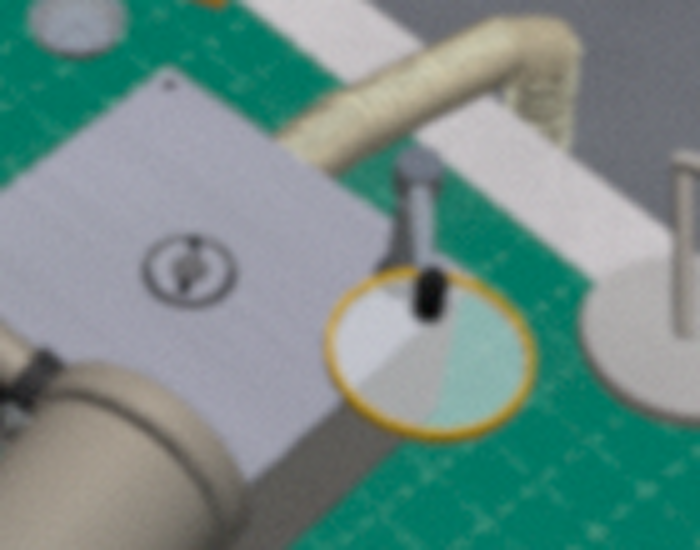

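play_rows --moves '[0,0,0,-40,0,0,40,-35,-80,-7,0,72,-64,-80,-14,0,105,-93,-80,-21,0,137,-122,-80,-28,0,170,-150,-80,-35,0,200,-177,-80,-42,0,232,-205,-80,-49]'

```text
time: 1.12
tool_pos: [330.8, -221.2, 329.0]
tcp_rot: [3.141, 0.0, 1.279]
contact_force: [0.9, -0.5, 0.4]
grip_width: 92.1
```

play_rows --moves '[0,40,5,0,-5,0,80,10,0,-10,0,120,15,0,-17,0,160,20,0,-17,0,200,26,0,-17,0,240,31,0,-17,0,280,36,0,-17,0,317,41,0,-17]'

```text
time: 1.78
tool_pos: [462.9, 70.5, 328.8]
tcp_rot: [3.141, -0.0, 1.571]
contact_force: [1.9, 0.4, 0.1]
grip_width: 91.8
```

```bash
python3 - <<'E'
from h import *
o=bot.get_obs();print(o['tool_pos'],o['tcp_rot'],o['time'])
cap('wrist','w1')
E
```

```text
[462.87118623  70.51216616 328.83022658] [ 3.14098040e+00 -3.66121204e-05  1.57140464e+00] 1.7833
```

View pics/w1.png

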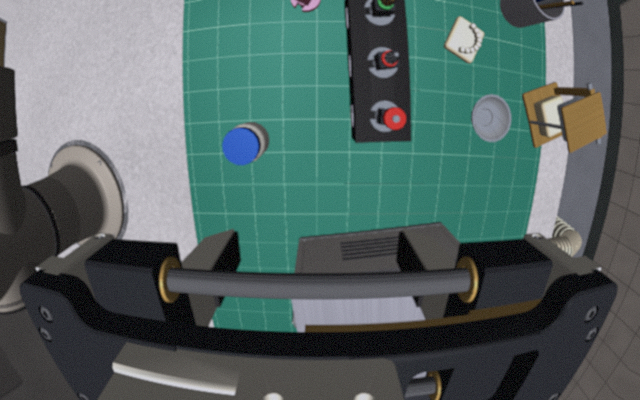

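play_rows --moves '[0,36,20,0,0,0,72,40,0,0,0,108,60,0,0,0,130,75,0,0,0,130,75,0,0,0,130,75,0,0]'

```text
time: 2.33
tool_pos: [537.6, 199.0, 327.6]
tcp_rot: [-3.14, 0.001, 1.573]
contact_force: [-0.1, -0.4, -0.9]
grip_width: 91.7
```

```bash
python3 - <<'E'
from h import *
o=bot.get_obs();print(o['tool_pos'],o['tcp_rot'],o['time'])
c=cap('wrist','w2'); show(c,'w2z',(230,60,430,210),4)
E
```

```text
[537.60827692 199.03100472 327.64572885] [-3.14008928e+00  6.43917141e-04  1.57288983e+00] 2.3333
```

View pics/w2z.png

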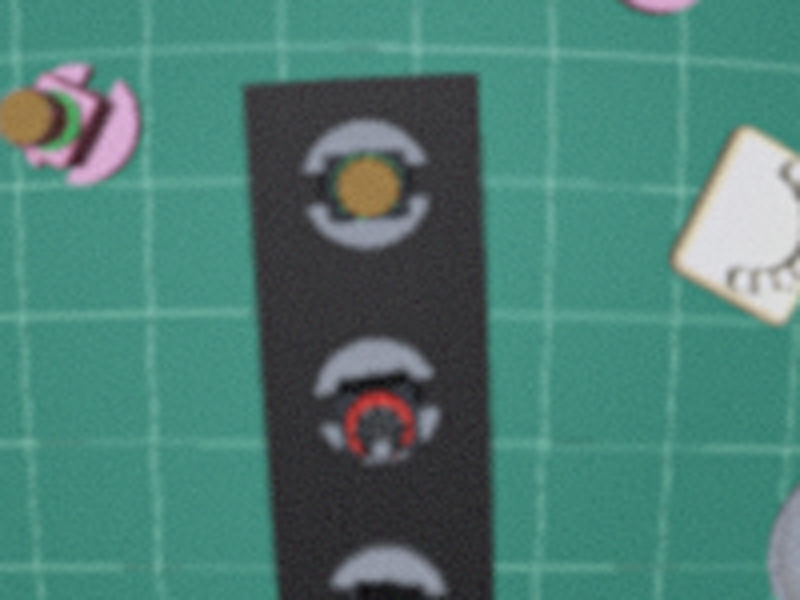

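play_rows --moves '[60,0,8,30,0,60,0,8,60,0,60,0,8,80,0,60,0,8,80,0,60,0,8,80,0]'

```text
time: 2.8
tool_pos: [545.0, 196.9, 248.8]
tcp_rot: [-3.14, 0.001, 1.569]
contact_force: [0.4, 0.4, 0.4]
grip_width: 70.6
```

```bash
python3 - <<'E'
from h import *
o=bot.get_obs();print(o['tool_pos'],o['tcp_rot'],o['time'],o['grip_width'])
c=cap('wrist','w3'); show(c,'w3z',(230,50,430,200),4)
E
```

```text
[545.00532089 196.87142564 248.83455781] [-3.14022910e+00  5.94114316e-04  1.56934593e+00] 2.8 70.62443576389819
```

View pics/w3z.png

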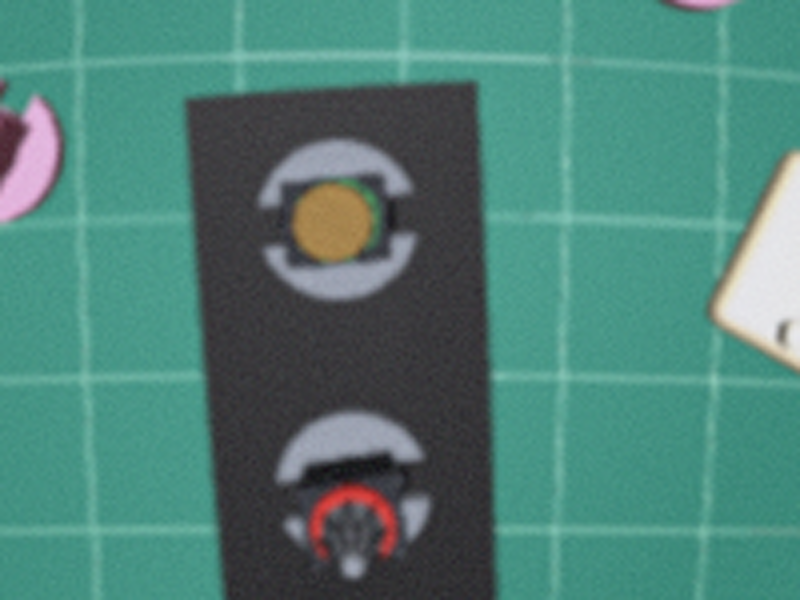

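```bash
python3 - <<'E'
from h import *
c=bot.capture('wrist');c['obs']=bot.get_obs()
W=lambda x,y:(230+x/4,50+y/4)
print(atz(c,*W(333,222),139),atz(c,*W(338,220),70))
a,b=atz(c,*W(262,206),70),atz(c,*W(412,193),70);print(np.degrees(np.arctan2(*(b-a)[1::-1])))
a,b=atz(c,*W(264,248),70),atz(c,*W(415,235),70);print(np.degrees(np.arctan2(*(b-a)[1::-1])))
a,b=atz(c,*W(285,185),105),atz(c,*W(382,175),105);print(np.degrees(np.arctan2(*(b-a)[1::-1])))
print('pt',atz(c,*W(352,567),141), atz(c,*W(353,495),70))
a,b=atz(c,*W(187,100),60),atz(c,*W(476,83),60);print(a,b,np.degrees(np.arctan2(*(b-a)[1::-1])))
E
```

```text
[543.10195644 274.79388658 139.        ] [543.5679039  274.53861633  70.        ]
4.80251196520753
4.78377263245822
5.72285663917984
pt [546.72636394 204.43409677 141.        ] [547.24419525 202.97681984  70.        ]
[504.40619328 306.90259045  60.        ] [579.2591319  311.02471909  60.        ] 3.152077379449559
```

play_rows --moves '[133,15,0,0,7,133,40,-1,0,14,133,78,-2,0,21,133,78,-2,0,28,133,78,-2,0,35,133,78,-2,0,42,133,78,-2,0,49,133,78,-2,0,56]'

```text
time: 3.57
tool_pos: [544.2, 276.2, 251.0]
tcp_rot: [3.141, -0.004, 0.587]
contact_force: [0.5, -1.2, 0.9]
grip_width: 44.0
```

play_rows --moves '[133,0,0,0,7,133,0,0,0,14,133,0,0,0,21,133,0,0,0,28,133,0,0,0,29,133,0,0,0,29,133,0,0,0,29]'

```text
time: 4.15
tool_pos: [543.8, 276.0, 249.8]
tcp_rot: [-3.141, -0.002, 0.09]
contact_force: [-0.7, 0.5, 0.1]
grip_width: 44.0
```

```bash
python3 - <<'E'
from h import *
o=bot.get_obs();print(o['tool_pos'],o['tcp_rot'],o['time'],o['grip_width'],o['joint_positions'])
c=cap('wrist','w4')
print([proj(c,p) for p in [(543.3,274.7,139),(543.3,274.7,70)]])
E
```

```text
[543.8232134  276.04902836 249.75402265] [-3.14126782e+00 -1.76483836e-03  9.04201767e-02] 4.15 43.98376099728722 [ 3.44176740e-01  4.98417141e-01  1.27429094e+00 -1.31327769e-04
  1.36709471e+00  1.82457906e+00]
[array([319.71481191, 200.57757963]), array([319.38107411, 180.1637918 ])]
```

View pics/w4.png

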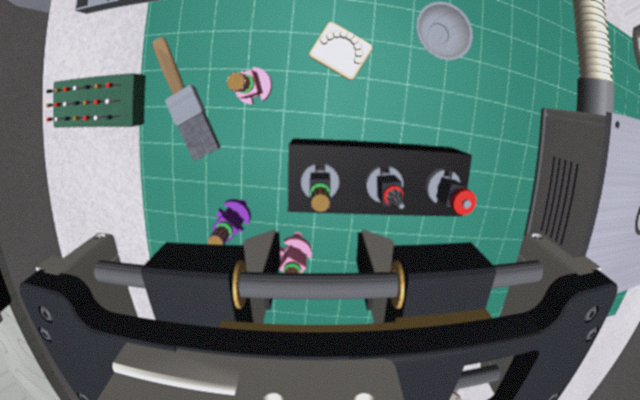

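play_rows --moves '[133,-0.5,1.5,35,0,133,-0.5,1.5,70,0,133,-0.5,1.5,100,0,133,-0.5,1.5,120,0,133,-0.5,1.5,120,0,133,-0.5,1.5,120,0]'

```text
time: 4.7
tool_pos: [543.0, 274.4, 128.3]
tcp_rot: [3.141, 0.002, 0.088]
contact_force: [0.6, 0.3, -0.3]
grip_width: 44.2
```

```bash
python3 - <<'E'
from h import *
o=bot.get_obs();print(o['tool_pos'],o['tcp_rot'],o['contact_force'])
c=cap('wrist','w5',(170,100,520,330),2.2)
E
```

```text
[542.96980474 274.43879084 128.3149571 ] [3.14108738e+00 1.59950624e-03 8.84904144e-02] [ 0.57264921  0.28497979 -0.27425448]
```

View pics/w5.png

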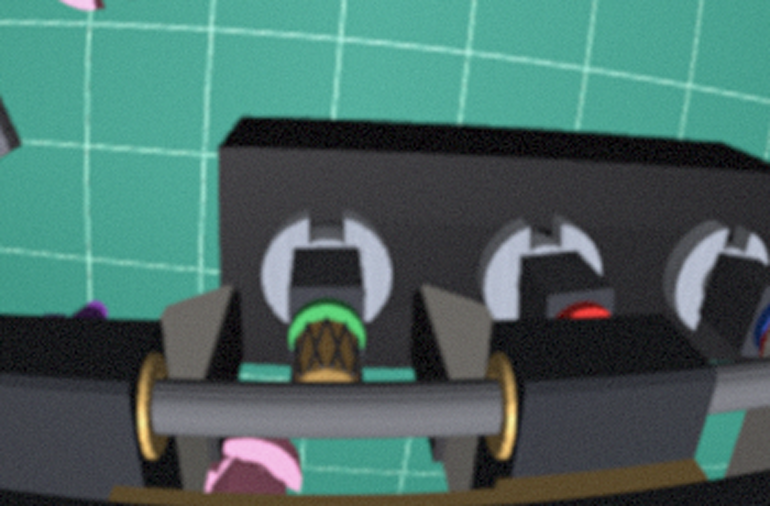

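play_rows --moves '[133,0,0,10,0,133,0,0,18,0,133,0,0,22,0,133,0,0,24.5,0,133,0,0,24.5,0]'

```text
time: 5.17
tool_pos: [542.9, 274.4, 103.6]
tcp_rot: [3.141, 0.001, 0.087]
contact_force: [0.0, 0.7, -0.0]
grip_width: 44.4
```

Clear. Grip.

play_rows --moves '[255,0,0,0,0,255,0,0,0,0,255,0,0,0,0,255,0,0,0,0,255,0,0,0,0,255,0,0,0,0]'

```text
time: 5.67
tool_pos: [543.3, 274.5, 104.4]
tcp_rot: [-3.142, -0.0, 0.087]
contact_force: [0.3, -0.9, 1.7]
grip_width: 19.7
```

```bash
python3 - <<'E'
from h import *
o=bot.get_obs();print(o['tool_pos'],o['tcp_rot'],o['contact_force'])
c=cap('wrist','w6',(170,100,520,330),2.2)
E
```

```text
[543.28608592 274.54876215 104.40671726] [-3.14155271e+00 -4.63849178e-04  8.71417625e-02] [ 0.25791074 -0.85688862  1.68523556]
```

View pics/w6.png

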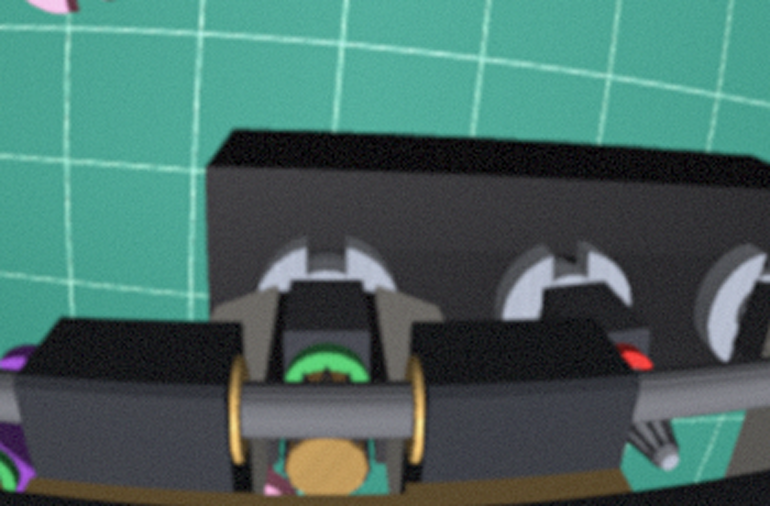

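play_rows --moves '[255,0,0,-4,0,255,0,0,-16,0,255,0,0,-40,0,255,0,0,-70,0,255,0,0,-105,0,255,0,0,-140,0,255,0,0,-170,0,255,0,0,-195,0]'

```text
time: 6.38
tool_pos: [543.1, 274.5, 301.8]
tcp_rot: [-3.141, -0.002, 0.087]
contact_force: [1.0, 1.4, -1.2]
grip_width: 19.8
```

```bash
python3 - <<'E'
from h import *
o=bot.get_obs();print(o['tool_pos'],o['tcp_rot'],o['contact_force'],o['grip_width'])
c=cap('wrist','w7',(170,100,520,330),2.2)
E
```

```text
[543.06316913 274.54599027 301.79931698] [-3.14124993e+00 -1.74330807e-03  8.72625864e-02] [ 0.99234291  1.40765889 -1.190943  ] 19.788167648723423
```

View pics/w7.png

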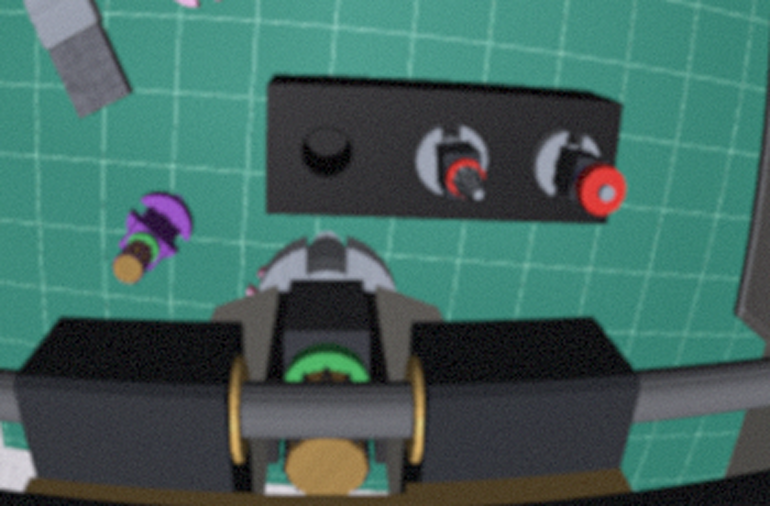

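play_rows --moves '[255,-4,25,0,-2,255,-11,60,0,-7,255,-18,100,0,-12,255,-25,140,0,-17,255,-32,180,0,-22,255,-39,220,0,-27,255,-46,260,0,-31,255,-53,300,0,-31]'

```text
time: 7.1
tool_pos: [515.5, -30.6, 298.7]
tcp_rot: [-3.141, 0.001, 0.632]
contact_force: [0.7, -0.8, -2.3]
grip_width: 19.9
```

```bash
python3 - <<'E'
from h import *
o=bot.get_obs();print(o['tool_pos'],o['tcp_rot'],o['grip_width'])
y=o['tcp_rot'][2];d=np.array([500,-225])-o['tool_pos'][:2]
print(d[0]*np.cos(y)+d[1]*np.sin(y), d[0]*np.sin(y)-d[1]*np.cos(y))
E
```

```text
[515.50700732 -30.64310518 298.68171654] [-3.14096498e+00  6.72419856e-04  6.32279825e-01] 19.91811687161149
-127.37131233637251 147.6198449829433
```

play_rows --moves '[255,-22,25,0,0,255,-48,55,0,0,255,-74,85,0,0,255,-100,115,0,0,255,-122,141,0,0,255,-122,141,0,0,255,-122,141,0,0]'

```text
time: 7.68
tool_pos: [499.9, -216.3, 298.2]
tcp_rot: [-3.14, 0.001, 0.625]
contact_force: [-0.6, 0.5, -2.7]
grip_width: 19.8
```

```bash
python3 - <<'E'
from h import *
o=bot.get_obs();print(o['tool_pos'],o['tcp_rot'],o['grip_width'])
c=cap('wrist','w8')
show(c,'w8z',(220,20,420,170),4)
print(proj(c,(565,-178,152)))
E
```

```text
[ 499.90614237 -216.30157521  298.17245423] [-3.13996446e+00  6.49559917e-04  6.24653664e-01] 19.817966264456874
[325.95531045 107.43056471]
```

View pics/w8.png

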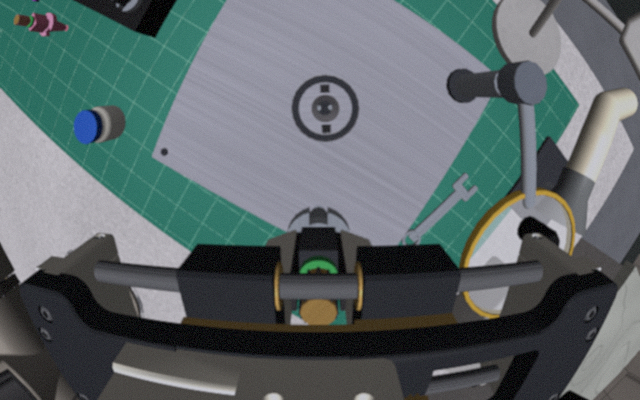

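View pics/w8z.png

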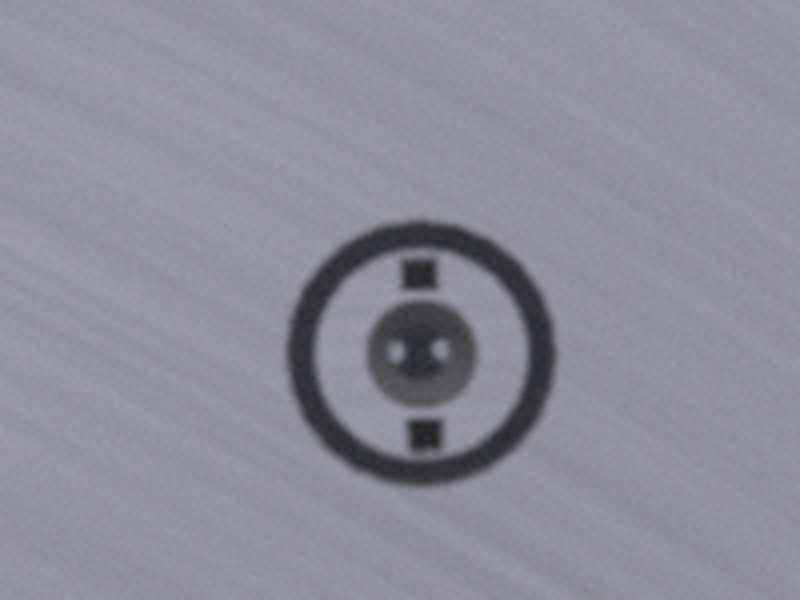

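```bash
python3 - <<'E'
from h import *
c=bot.capture('wrist');c['obs']=bot.get_obs()
W=lambda x,y:(220+x/4,20+y/4)
print(atz(c,*W(421,353),152))
a,b=atz(c,*W(425,435),160),atz(c,*W(420,274),160);print(a,b,(a+b)/2,np.linalg.norm(a-b),np.degrees(np.arctan2(*(b-a)[1::-1])),np.degrees(c['obs']['tcp_rot']))
# hough-ish ellipse fit of dark ring
im=c['color'][20:170,220:420]; g=cv2.cvtColor(im,cv2.COLOR_RGB2GRAY)
m=((g<85)*255).astype(np.uint8)
cs,_=cv2.findContours(m,cv2.RETR_CCOMP,cv2.CHAIN_APPROX_NONE)
for k in cs:
    if len(k)>12:
        (x,y),r=cv2.minEnclosingCircle(k); e=cv2.fitEllipse(k); M=cv2.moments(k)
        u,v=e[0][0]+220,e[0][1]+20
        print(len(k),e,atz(c,u,v,151)[:2],atz(c,u,v,160)[:2])
# knob & hinge
print('shield', atz(c,523,255,251)); print('hubtop',[atz(c,522,83,z)[:2] for z in(260,275)],'postbase',atz(c,465,84,150))
E
```

```text
[ 564.47103167 -175.52663991  152.        ]
[ 550.31747352 -186.7337364   160.        ] [ 578.50109101 -164.81808156  160.        ] [ 564.40928226 -175.77590898  160.        ] 35.70171174427688 37.86873009386957 [-1.79920205e+02  7.51220933e-03  3.59852299e+01]
26 ((106.88951110839844, 109.37763977050781), (7.823924541473389, 8.099966049194336), 156.1796112060547) [ 549.70099266 -188.18730918] [ 550.1988479 -187.51968  ]
82 ((105.98573303222656, 87.52013397216797), (20.6539249420166, 24.81863021850586), 84.59237670898438) [ 565.39940052 -175.6986753 ] [ 565.39808024 -175.42815774]
17 ((111.12113189697266, 88.22699737548828), (5.927399158477783, 6.914522647857666), 149.7360382080078) [ 567.62424809 -179.81713811] [ 567.55218246 -179.41566231]
19 ((99.60508728027344, 88.6374740600586), (6.459207057952881, 7.425981521606445), 154.3553009033203) [ 561.17945639 -171.64860256] [ 561.31232123 -171.50686859]
24 ((105.56262969970703, 69.18392944335938), (6.809210300445557, 8.148502349853516), 84.67048645019531) [ 578.72500237 -165.51586989] [ 578.29995668 -165.56914359]
184 ((106.07600402832031, 89.09773254394531), (64.21179962158203, 64.92898559570312), 92.50212860107422) [ 564.28223949 -176.61480336] [ 564.31644252 -176.31515491]
156 ((106.07906341552734, 89.21571350097656), (54.4622802734375, 55.2277946472168), 90.30841064453125) [ 564.19671698 -176.68064148] [ 564.23363945 -176.37889951]
shield [ 574.753064  -361.7797863  251.       ]
hubtop [array([ 659.41117738, -260.45356228]), array([ 651.30490753, -252.41546654])] postbase [ 668.86925343 -267.76139667  150.        ]
```

```bash
python3 - <<'E'
from h import *
c=bot.capture('wrist');c['obs']=bot.get_obs()
show(c,'w9z',(260,190,380,330),5)
M=T(c['obs'])
for z in (-35,-9,10,34,44): print(z,[proj(c,(M@[x,0,z,1])[:3]).round(1) for x in (-20,-8,0,8,12,20)])
E
```

```text
-35 [array([318.1, 344.9]), array([318. , 325.2]), array([318. , 310.7]), array([318., 295.]), array([318. , 286.7]), array([318. , 269.2])]
-9 [array([318. , 309.6]), array([318. , 290.6]), array([318. , 277.1]), array([318. , 262.7]), array([318. , 255.2]), array([318. , 239.6])]
10 [array([318. , 288.9]), array([318. , 270.8]), array([318. , 258.1]), array([318. , 244.7]), array([318. , 237.8]), array([318. , 223.5])]
34 [array([318. , 267.4]), array([318. , 250.7]), array([318. , 238.9]), array([318. , 226.8]), array([318. , 220.5]), array([318. , 207.7])]
44 [array([318. , 259.7]), array([318. , 243.5]), array([318. , 232.2]), array([318. , 220.5]), array([318. , 214.5]), array([318. , 202.2])]
```

View pics/w9z.png

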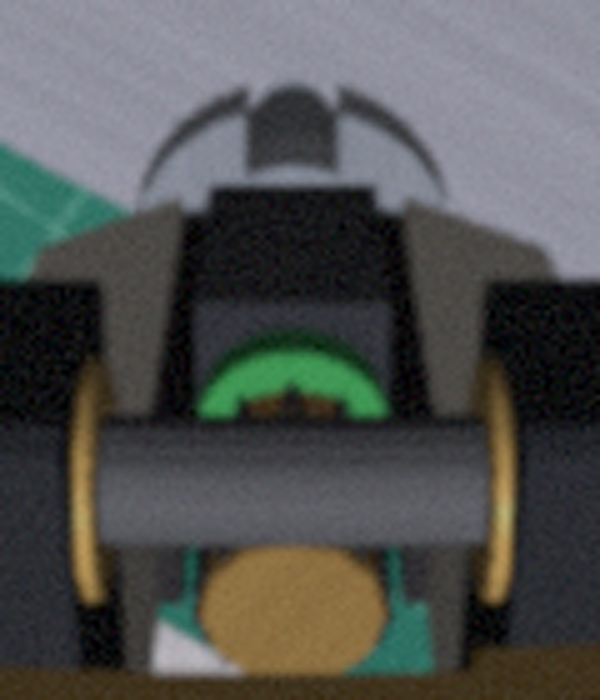

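play_rows --moves '[255,20,1,0,-1,255,45,3,10,-2,255,70,5,20,-2,255,76,5.5,35,-2,255,76,5.5,40,-2,255,76,5.5,40,-2,255,76,5.5,40,-2]'

```text
time: 8.42
tool_pos: [565.0, -174.0, 259.5]
tcp_rot: [-3.141, 0.001, 0.664]
contact_force: [-0.1, -0.7, -2.3]
grip_width: 19.4
```

```bash
python3 - <<'E'
from h import *
o=bot.get_obs();print(o['tool_pos'],o['tcp_rot'],o['contact_force'],o['moment'])
c=cap('scene','s5',(170,130,330,250),5)
print([proj(c,np.append(o['tool_pos'][:2],z)) for z in (160,152)],proj(c,(564.3,-176.3,152)))
c=cap('side','d5',(270,170,430,290),5)
print([proj(c,np.append(o['tool_pos'][:2],z)) for z in (160,152)])
E
```

```text
[ 564.97235351 -174.02502046  259.47344959] [-3.14139411e+00  5.27524597e-04  6.64081438e-01] [-0.13337267 -0.74486485 -2.26129812] [ 0.04367238 -0.04432406 -0.06027444]
[array([251.04057179, 226.45488179]), array([251.33271151, 228.79684721])] [250.45044943 228.85576593]
[array([347.80649619, 230.55886018]), array([347.70681501, 232.14420907])]
```

View pics/s5.png

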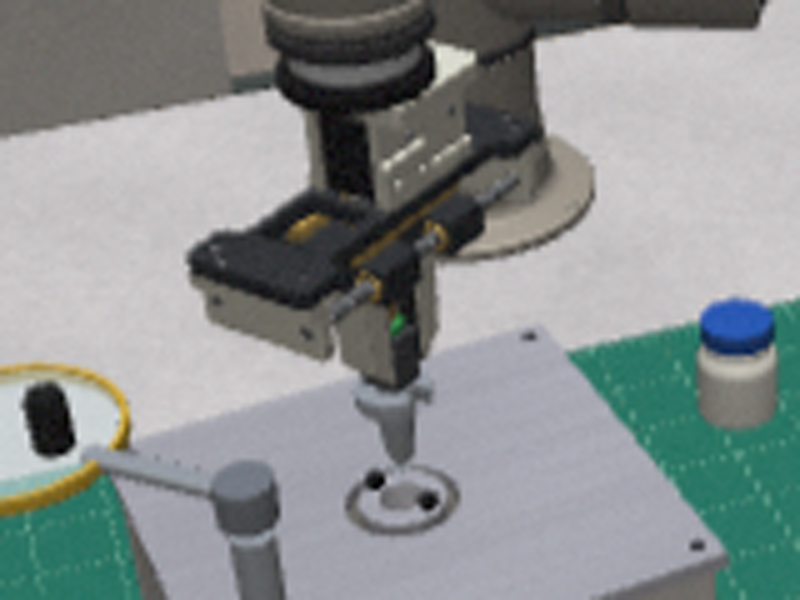

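View pics/d5.png

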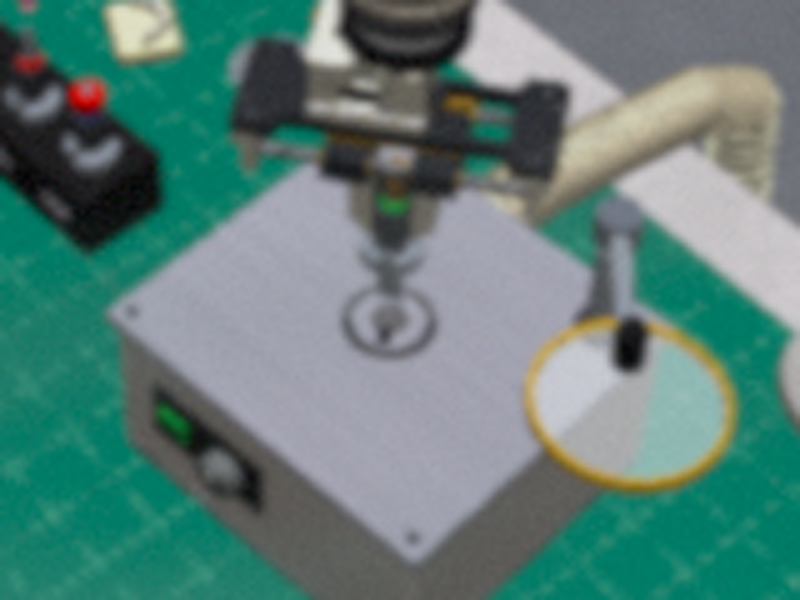

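```bash
python3 - <<'E'
from h import *
c=cap('wrist','w10',(220,100,420,250),4)
o=c['obs'];print(o['tool_pos'],o['tcp_rot'])
E
```

```text
[ 565.20315783 -174.77550366  260.35036806] [ 3.14002630e+00 -5.18246761e-04  6.62890868e-01]
```

View pics/w10.png

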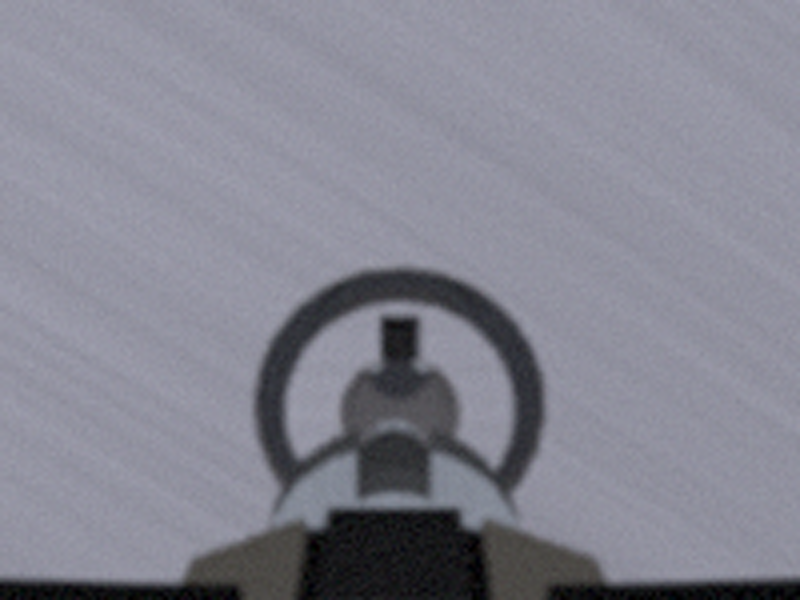

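```bash
python3 - <<'E'
from h import *
c=bot.capture('wrist');o=bot.get_obs();c['obs']=o
g=cv2.cvtColor(c['color'],cv2.COLOR_RGB2GRAY)[100:250,220:420]
# outer ring edge pts: dark ring, radial scan from (100,101)
pts=[];ptsi=[]
G=cv2.GaussianBlur(g,(0,0),1).astype(float)
for th in np.radians(np.arange(-190,11,5)):
    rs=np.arange(24,46,.25); x=100+rs*np.cos(th);y=101+rs*np.sin(th)
    v=cv2.remap(G.astype(np.float32),x.astype(np.float32)[None],y.astype(np.float32)[None],cv2.INTER_LINEAR)[0]
    dv=np.gradient(v); i=dv.argmax(); j=dv.argmin()
    pts.append(atz(c,220+x[i],100+y[i],150)[:2]); ptsi.append(atz(c,220+x[j],100+y[j],152)[:2])
from scipy.optimize import least_squares
iT=np.linalg.inv(T(o))
for P in (pts,ptsi):
    P=np.array(P);r=least_squares(lambda p:np.hypot(*(P-p[:2]).T)-p[2],[565,-176,30],loss='soft_l1');print(r.x,np.abs(r.fun).mean(),iT@[*r.x[:2],152,1])
E
```

```text
[ 564.45121395 -177.31356879   30.22952911] 0.1743152696412751 [ -2.12615708   1.14736037 108.33517079   1.        ]
[ 564.50289786 -177.15184126   23.90533924] 0.17285073668090534 [ -1.98593149   1.05163262 108.33510516   1.        ]
```

play_rows --moves '[255,-1,1,0,0,255,-1.4,1.2,8,0,255,-1.4,1.2,18,0,255,-1.4,1.2,28,0,255,-1.4,1.2,34,0,255,-1.4,1.2,36,0,255,-1.4,1.2,36,0]'

```text
time: 9.2
tool_pos: [564.6, -176.1, 222.0]
tcp_rot: [-3.14, 0.001, 0.663]
contact_force: [0.3, -0.2, -1.8]
grip_width: 20.2
```

```bash
python3 - <<'E'
from h import *
o=bot.get_obs();print(o['tool_pos'],o['tcp_rot'],o['contact_force'],o['moment'])
c=cap('wrist','w11',(220,100,420,250),4)
E
```

```text
[ 564.64252592 -176.11705845  222.01728272] [-3.13986974e+00  9.60016797e-04  6.63216940e-01] [ 0.34364684 -0.17739458 -1.8498764 ] [ 0.01018257 -0.07218493  0.06025402]
```

View pics/w11.png

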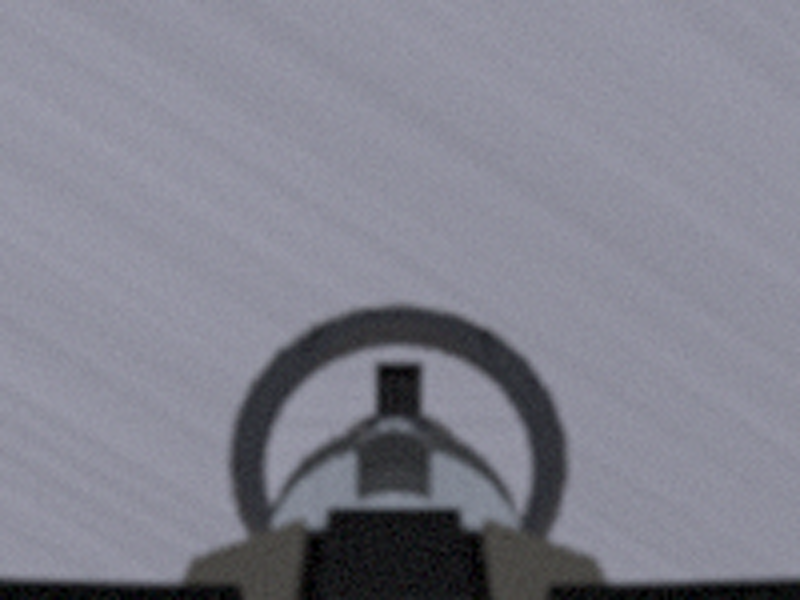

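```bash
cat > ring.py <<'E'
from h import *
from scipy.optimize import least_squares
def fit(cx,cy,r0,r1):
    c=bot.capture('wrist');o=bot.get_obs();c['obs']=o
    G=cv2.GaussianBlur(cv2.cvtColor(c['color'],cv2.COLOR_RGB2GRAY),(0,0),1).astype(np.float32)
    pts=[];ptsi=[]
    for th in np.radians(np.arange(-195,16,5)):
        rs=np.arange(r0,r1,.25); x=cx+rs*np.cos(th);y=cy+rs*np.sin(th)
        v=cv2.remap(G,x.astype(np.float32)[None],y.astype(np.float32)[None],cv2.INTER_LINEAR)[0]
        dv=np.gradient(v); i=dv.argmax(); j=dv.argmin()
        pts.append(atz(c,x[i],y[i],150)[:2]); ptsi.append(atz(c,x[j],y[j],152)[:2])
    iT=np.linalg.inv(T(o))
    for P,R0 in ((pts,31),(ptsi,24)):
        P=np.array(P);r=least_squares(lambda p:np.hypot(*(P-p[:2]).T)-R0,[565,-176],loss='soft_l1',f_scale=.3);print(r.x,np.abs(r.fun).mean(),(iT@[*r.x[:2],152,1])[:3])
E
python3 -c "
from ring import *
fit(220+399/4,100+462/4,28,50)"
```

```text
[ 563.91875005 -177.86704092] 0.3413945873082841 [-1.893834    0.38385633 71.24372866]
[ 564.62902174 -177.51862259] 0.1798015844326368 [-1.1196109   0.54652101 71.24382301]
```

play_rows --moves '[255,-0.5,0.5,0,0,255,-0.5,0.5,5,0,255,-0.5,0.5,9,0,255,-0.5,0.5,12,0,255,-0.5,0.5,12,0]'

```text
time: 9.72
tool_pos: [564.5, -176.8, 210.2]
tcp_rot: [-3.14, 0.001, 0.663]
contact_force: [-1.0, 0.1, -3.0]
grip_width: 19.7
```

```bash
python3 - <<'E'
from h import *
o=bot.get_obs();print(o['tool_pos'],o['tcp_rot'],o['contact_force'],o['moment'])
c=cap('wrist','w12',(220,100,420,250),4)
E
```

```text
[ 564.48119733 -176.83854309  210.16652562] [-3.14014561e+00  8.04075092e-04  6.63061176e-01] [-0.98495703  0.07381223 -2.97973863] [-0.00140838 -0.02036803  0.00560086]
```

View pics/w12.png

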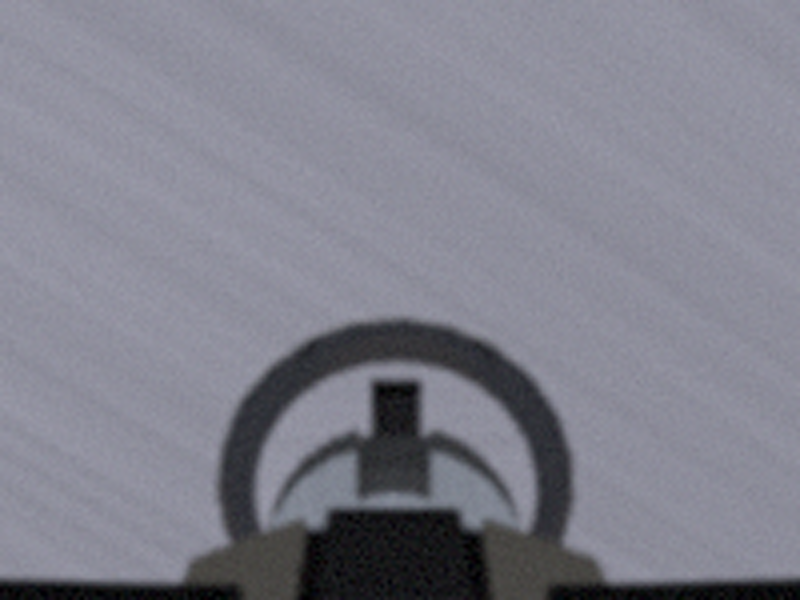

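play_rows --moves '[255,0,0.3,2,0,255,0,0.3,4,0,255,0,0.3,4,0,255,0,0.3,4,0]'

```text
time: 10.1
tool_pos: [565.0, -177.2, 207.1]
tcp_rot: [-3.141, 0.0, 0.663]
contact_force: [-0.5, -0.5, -2.2]
grip_width: 19.2
```

```bash
python3 - <<'E'
from h import *
o=bot.get_obs();print(o['tool_pos'],o['tcp_rot'],o['contact_force'],o['moment'])
E
python3 -c "
from ring import *
fit(220+396/4,100+495/4,29,52)"
```

```text
[ 565.04536231 -177.24175657  207.05955395] [-3.14146250e+00  1.28041191e-04  6.63119639e-01] [-0.52158551 -0.54124696 -2.21213564] [0.02804368 0.00098649 0.02311128]
[ 563.79531326 -177.82152043] 0.35296475578316455 [-1.3962634  -0.38540856 55.21346031]
[ 564.46023595 -177.32873756] 0.1325267633739636 [-0.56890682 -0.36447436 55.21348487]
```

play_rows --moves '[255,-0.2,-0.2,1,0,255,-0.2,-0.2,2,0,255,-0.2,-0.2,2,0]'

```text
time: 10.4
tool_pos: [564.7, -177.2, 205.0]
tcp_rot: [-3.141, 0.0, 0.663]
contact_force: [0.1, 0.3, -1.4]
grip_width: 19.7
```

play_rows --moves '[255,0,0,0.7,0,255,0,0,1.4,0,255,0,0,1.4,0]'

```text
time: 10.65
tool_pos: [564.8, -177.2, 203.6]
tcp_rot: [-3.142, -0.0, 0.663]
contact_force: [-0.7, -0.8, -2.5]
grip_width: 20.1
```

play_rows --moves '[255,0,0,0.7,0,255,0,0,1.4,0,255,0,0,1.4,0]'

```text
time: 10.9
tool_pos: [564.9, -177.1, 202.3]
tcp_rot: [3.142, -0.0, 0.663]
contact_force: [0.9, 1.0, -2.6]
grip_width: 20.1
```

play_rows --moves '[255,0,0,0.7,0,255,0,0,1.2,0,255,0,0,1.2,0]'

```text
time: 11.15
tool_pos: [565.0, -177.0, 201.2]
tcp_rot: [3.142, -0.0, 0.663]
contact_force: [1.6, 0.7, -1.8]
grip_width: 19.5
```

```bash
python3 - <<'E'
from h import *
o=bot.get_obs();print(o['tool_pos'],o['contact_force'],o['moment'])
c=cap('wrist','w13',(220,100,420,250),4)
E
```

```text
[ 564.96220002 -177.01047044  201.15939843] [ 1.62849915  0.6729582  -1.82604345] [ 0.31348231 -0.354852   -0.04026612]
```

View pics/w13.png

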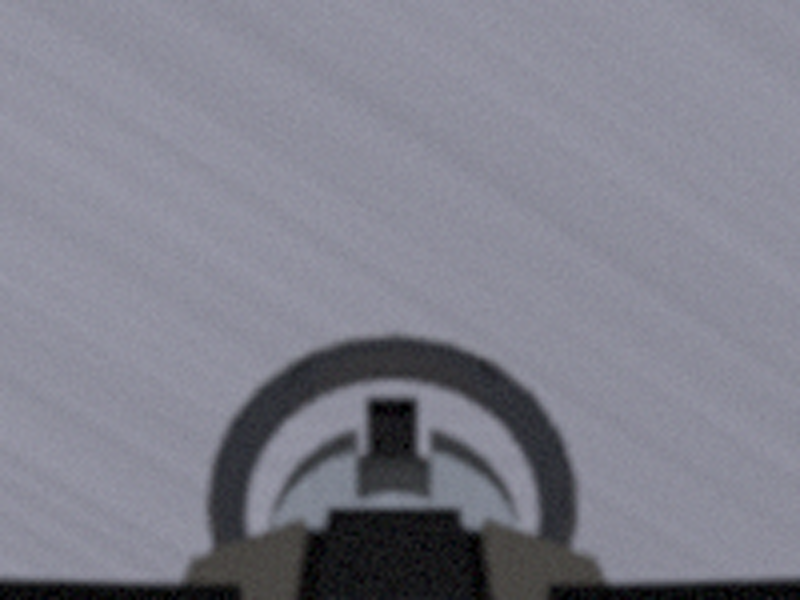

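play_rows --moves '[255,0.6,-0.2,0,0,255,0.6,-0.2,0.6,0,255,0.6,-0.2,0.6,0]'

```text
time: 11.45
tool_pos: [565.1, -176.8, 200.6]
tcp_rot: [3.142, 0.0, 0.663]
contact_force: [-0.1, -0.0, -2.3]
grip_width: 19.6
```

```bash
python3 - <<'E'
from h import *
o=bot.get_obs();print(o['tool_pos'],o['contact_force'],o['moment'])
E
```

```text
[ 565.07674704 -176.77827794  200.57626351] [-0.09497072 -0.04598834 -2.30612107] [ 0.14009708 -0.0373723  -0.05986637]
```

play_rows --moves '[255,0,0,0.6,0,255,0,0,0.6,0]'

```text
time: 11.62
tool_pos: [565.2, -176.8, 200.2]
tcp_rot: [3.141, -0.0, 0.663]
contact_force: [0.2, 0.7, -0.5]
grip_width: 20.0
```

```bash
python3 - <<'E'
from h import *
o=bot.get_obs();print(o['tool_pos'],o['contact_force'],o['moment'])
E
```

```text
[ 565.18581288 -176.798907    200.21892597] [ 0.20703915  0.68519201 -0.49984865] [0.14997256 0.02201875 0.00732954]
```

play_rows --moves '[255,0,0,0.6,0,255,0,0,0.6,0]'

```text
time: 11.78
tool_pos: [565.2, -176.8, 199.5]
tcp_rot: [3.141, -0.0, 0.663]
contact_force: [0.7, 0.5, 0.2]
grip_width: 19.9
```

```bash
python3 - <<'E'
from h import *
o=bot.get_obs();print(o['tool_pos'],o['contact_force'],o['moment'])
E
```

```text
[ 565.2479282  -176.75924771  199.54709177] [0.71406153 0.46001998 0.16968349] [ 0.15266131 -0.07644083  0.05500608]
```

play_rows --moves '[255,0,0,0.6,0,255,0,0,0.6,0]'

```text
time: 11.95
tool_pos: [565.3, -176.7, 198.7]
tcp_rot: [3.141, -0.0, 0.663]
contact_force: [1.3, 0.8, -1.1]
grip_width: 20.0
```

play_rows --moves '[255,0,0,0.6,0,255,0,0,0.6,0]'

```text
time: 12.12
tool_pos: [565.2, -176.5, 197.7]
tcp_rot: [-3.141, -0.0, 0.663]
contact_force: [1.8, 1.2, -1.9]
grip_width: 19.8
```

```bash
python3 - <<'E'
from h import *
o=bot.get_obs();print(o['tool_pos'],o['contact_force'],o['moment'])
c=cap('wrist','w14',(220,100,420,250),4)
E
```

```text
[ 565.23480748 -176.53659979  197.71689995] [ 1.78985921  1.2245345  -1.94085126] [ 0.26460061 -0.39969135 -0.01026862]
```

View pics/w14.png

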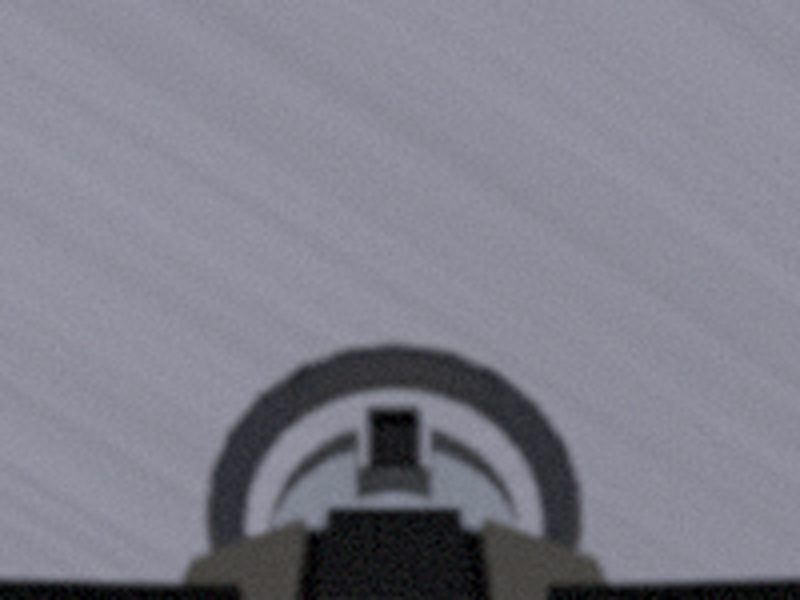

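play_rows --moves '[255,0.6,0,0,0,255,0.6,0,0.5,0,255,0.6,0,0.5,0]'

```text
time: 12.42
tool_pos: [565.4, -176.3, 197.2]
tcp_rot: [-3.141, 0.001, 0.663]
contact_force: [0.8, 0.5, -5.3]
grip_width: 19.8
```

```bash
python3 - <<'E'
from h import *
o=bot.get_obs();print(o['tool_pos'],o['contact_force'],o['moment'])
E
```

```text
[ 565.37626722 -176.30566975  197.16161898] [ 0.80064886  0.48285258 -5.3307129 ] [ 0.09227228 -0.21542343 -0.02037567]
```

play_rows --moves '[255,0,0,0.6,0,255,0,0,0.6,0,255,0,0,0.6,0]'

```text
time: 12.67
tool_pos: [565.5, -176.3, 196.8]
tcp_rot: [-3.141, 0.0, 0.663]
contact_force: [0.2, 0.5, -4.2]
grip_width: 19.7
```

```bash
python3 - <<'E'
from h import *
o=bot.get_obs();print(o['tool_pos'],o['contact_force'],o['moment'])
E
```

```text
[ 565.46783485 -176.31536412  196.81272944] [ 0.23226497  0.49828093 -4.19665334] [ 0.03654261 -0.10429683 -0.02944605]
```

play_rows --moves '[255,0,0,0.5,0,255,0,0,0.5,0,255,0,0,0.5,0]'

```text
time: 12.92
tool_pos: [565.5, -176.4, 196.6]
tcp_rot: [-3.142, 0.0, 0.663]
contact_force: [-0.4, 0.2, -4.4]
grip_width: 19.9
```

play_rows --moves '[255,0,0,0.4,0,255,0,0,0.4,0,255,0,0,0.4,0]'

```text
time: 13.17
tool_pos: [565.6, -176.4, 196.4]
tcp_rot: [3.141, 0.0, 0.663]
contact_force: [-0.0, -0.2, -1.2]
grip_width: 19.7
```

play_rows --moves '[255,0,0,0.4,0,255,0,0,0.4,0,255,0,0,0.4,0]'

```text
time: 13.42
tool_pos: [565.7, -176.4, 196.3]
tcp_rot: [3.141, -0.0, 0.663]
contact_force: [-1.6, 1.2, 2.7]
grip_width: 19.7
```

play_rows --moves '[255,0,0,0.5,0,255,0,0,0.8,0,255,0,0,0.8,0,255,0,0,0.8,0]'

```text
time: 13.75
tool_pos: [565.8, -176.4, 196.1]
tcp_rot: [3.14, -0.0, 0.663]
contact_force: [-3.7, 1.3, 7.2]
grip_width: 20.0
```

play_rows --moves '[255,0,0,0.5,0,255,0,0,0.8,0,255,0,0,0.8,0,255,0,0,0.8,0]'

```text
time: 14.08
tool_pos: [565.8, -176.4, 195.9]
tcp_rot: [3.14, -0.001, 0.663]
contact_force: [-3.3, 1.9, 9.8]
grip_width: 19.9
```

```bash
python3 - <<'E'
from h import *
o=bot.get_obs();print(o['tool_pos'],o['contact_force'],o['moment'])
c=cap('wrist','w15',(220,100,420,250),4)
c=cap('scene','s15',(210,190,300,260),8)
E
```

```text
[ 565.80792846 -176.39428225  195.90203552] [-3.29233738  1.9049287   9.77175926] [0.39980263 0.79817883 0.00318722]
```

View pics/w15.png

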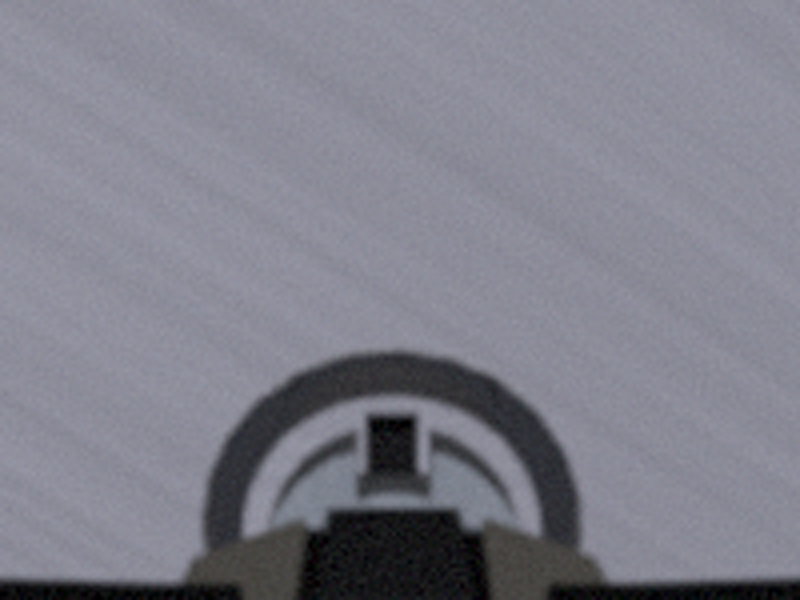

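View pics/s15.png

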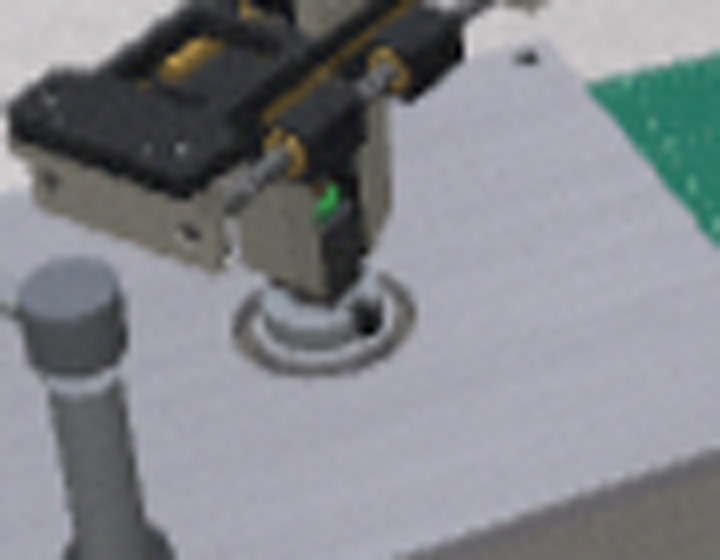

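play_rows --moves '[255,-0.3,-0.5,0,0,255,-0.3,-0.5,0.7,0,255,-0.3,-0.5,1.4,0,255,-0.3,-0.5,1.4,0,255,-0.3,-0.5,1.4,0]'

```text
time: 14.6
tool_pos: [565.8, -176.4, 195.7]
tcp_rot: [3.138, -0.002, 0.663]
contact_force: [-4.4, 1.6, 16.5]
grip_width: 19.8
```

```bash
python3 - <<'E'
from h import *
o=bot.get_obs();print(o['tool_pos'],o['contact_force'],o['moment'])
E
```

```text
[ 565.76077648 -176.39350636  195.66031563] [-4.36249222  1.5599691  16.51831727] [ 0.55133355  0.93716314 -0.0443275 ]
```

play_rows --moves '[255,0,0,-1.5,0,255,0,0,-2.5,0,133,0,0,-2.5,0,133,0,0,-2.5,0,133,0,0,-2.5,0,133,0,0,-2.5,0]'

```text
time: 15.1
tool_pos: [565.0, -176.1, 194.8]
tcp_rot: [-3.141, 0.0, 0.663]
contact_force: [0.7, -0.1, -0.6]
grip_width: 41.2
```

```bash
python3 - <<'E'
from h import *
o=bot.get_obs();print(o['tool_pos'],o['tcp_rot'],o['contact_force'],o['moment'],o['grip_width'])
E
```

```text
[ 565.0204066  -176.13787805  194.77590937] [-3.14111234e+00  4.03593220e-04  6.63129045e-01] [ 0.68526515 -0.06816831 -0.60005544] [-0.01991937 -0.03690736 -0.00610399] 41.196388574384486
```

play_rows --moves '[133,0,0,-10,0,133,0,0,-30,0,133,0,0,-60,0,133,0,0,-95,0,133,0,0,-125,0,133,0,0,-130,0,133,0,0,-130,0]'

```text
time: 15.68
tool_pos: [565.9, -176.4, 328.5]
tcp_rot: [3.136, -0.003, 0.663]
contact_force: [0.5, -0.4, -0.8]
grip_width: 44.3
```

```bash
python3 - <<'E'
from h import *
o=bot.get_obs();print(o['tool_pos'],o['tcp_rot'],o['contact_force'],o['grip_width'])
c=cap('wrist','w16')
show(c,'w16z',(240,130,400,250),5)
c=cap('scene','s16',(140,170,300,270),5)
c=cap('side','d16',(300,180,420,270),6)
E
```

```text
[ 565.85265759 -176.43132897  328.4686552 ] [ 3.13619516e+00 -2.66703066e-03  6.63223985e-01] [ 0.54188258 -0.44225066 -0.79796213] 44.25906055819364
```

View pics/w16.png

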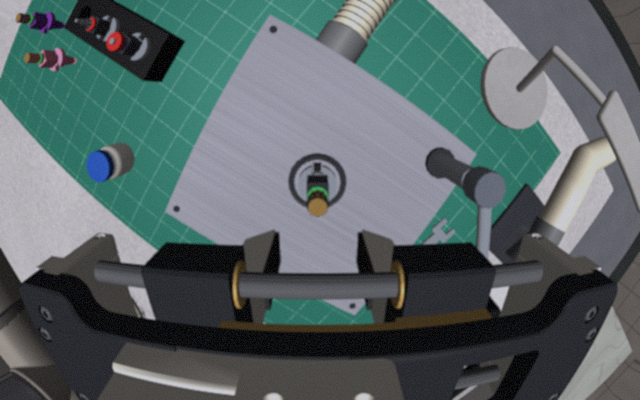

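View pics/w16z.png

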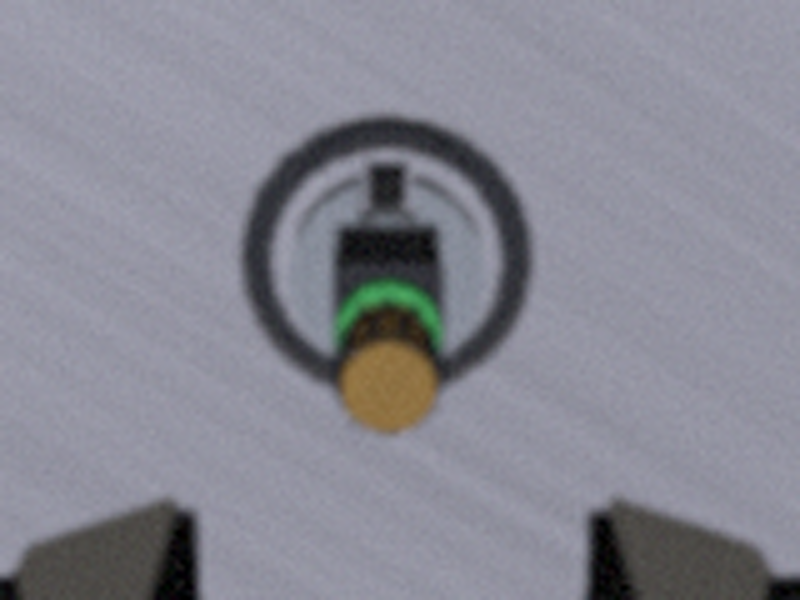

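View pics/s16.png

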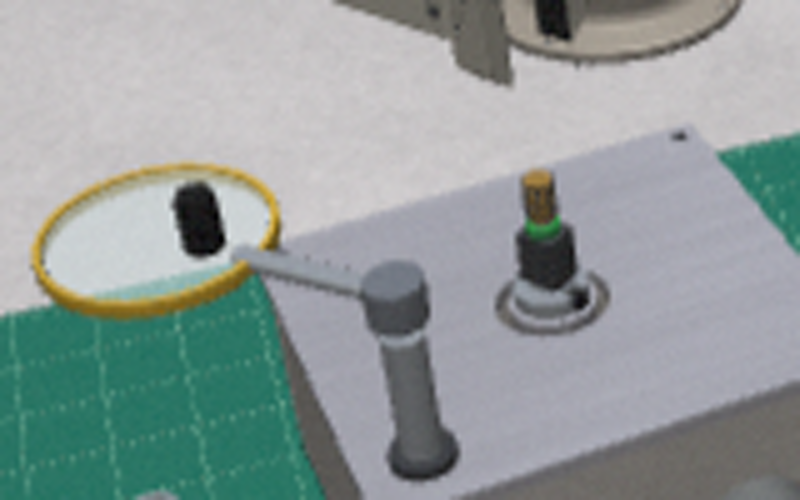

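View pics/d16.png

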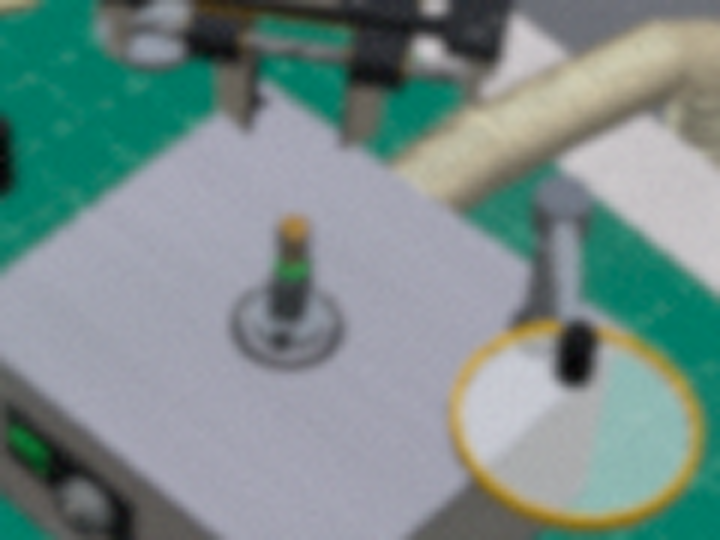

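```bash
python3 - <<'E'
from h import *
from ring import fit
c=bot.capture('wrist');o=bot.get_obs();c['obs']=o
fit(240+387/5,130+258/5,18,32)
# disc: orange mask
im=cv2.cvtColor(c['color'],cv2.COLOR_RGB2HSV)[175:225,300:340]
m=((im[...,0]>10)&(im[...,0]<28)&(im[...,1]>90)&(im[...,2]>110)).astype(np.uint8)
n,l,st,ce=cv2.connectedComponentsWithStats(m);print(st,ce+[300,175])
for xy in [(565.0,-177.0),(564.5,-177.3)]:
  for z in (226,231,236): print(xy,z,proj(c,(*xy,z)))
  print('ringz152',proj(c,(*xy,152)))
E
```

```text
[ 563.67821179 -178.09731046] 0.44740454014463577 [ -1.78345979   1.67398554 171.49965037]
[ 564.56683023 -177.2073676 ] 0.26943519053923787 [ -0.53533593   1.51963088 171.49807319]
[[   0    0   40   50 1745]
 [  11   24   19   18  255]] [[319.47048711 198.32722063]
 [319.70196078 207.5254902 ]]
(565.0, -177.0) 226 [319.77280022 204.91038335]
(565.0, -177.0) 231 [319.791371   207.00847709]
(565.0, -177.0) 236 [319.81062921 209.19004604]
ringz152 [319.55986774 181.23322079]
(564.5, -177.3) 226 [319.68229019 205.59729105]
(564.5, -177.3) 231 [319.69905668 207.70711931]
(564.5, -177.3) 236 [319.71644002 209.90075257]
ringz152 [319.4897997  181.77942543]
```

```bash
python3 - <<'E'
from h import *
s=bot.capture('scene');d=bot.capture('side')
def tri(a,b):
    o1,d1=ray(s,*a);o2,d2=ray(d,*b)
    t=np.linalg.lstsq(np.c_[d1,-d2],o2-o1,rcond=None)[0]
    p,q=o1+d1*t[0],o2+d2*t[1]; return ((p+q)/2).round(1),np.linalg.norm(p-q).round(1)
S=lambda x,y:(140+x/5,170+y/5); D=lambda x,y:(300+x/6,180+y/6)
k=tri(S(199,219),D(575,353));h=tri(S(396,285),D(561,202));print(k,h,k[0]-h[0],np.hypot(*(k[0]-h[0])[:2]))
print(atz(s,*S(199,219),267),atz(d,*D(575,353),267))
print('shield',tri(S(157,240),D(578,424)),atz(s,*S(157,240),251),atz(d,*D(578,424),251))
E
```

```text
(array([ 589. , -344.6,  266.4]), np.float64(0.7)) (array([ 661.1, -266.1,  254.2]), np.float64(1.9)) [-72.1 -78.5  12.2] 106.58639688065266
[ 589.68427674 -344.32142111  267.        ] [ 588.63771659 -345.26599654  267.        ]
shield (array([ 571.8, -366.2,  248.1]), np.float64(1.1)) [ 575.73661106 -365.52273916  251.        ] [ 569.96628581 -368.04788749  251.        ]
```

play_rows --moves '[133,-15,26,0,-3,133,-33,58,0,-6,133,-52,90,0,-9.4,133,-70,122,0,-9.4,133,-84,147,0,-9.4,133,-84,147,0,-9.4,133,-84,147,0,-9.4,133,-84,147,0,-9.4]'

```text
time: 16.7
tool_pos: [589.3, -343.1, 324.5]
tcp_rot: [-3.14, -0.0, 0.827]
contact_force: [-0.1, -0.7, -0.4]
grip_width: 43.8
```

```bash
python3 - <<'E'
from h import *
o=bot.get_obs();print(o['tool_pos'],o['tcp_rot'],o['contact_force'],o['grip_width'])
c=cap('wrist','w17')
print([proj(c,(589.2,-344.7,z)) for z in (284,252)],proj(c,(661,-266,267)))
E
```

```text
[ 589.31313634 -343.05830057  324.50118426] [-3.13995694e+00 -2.38438379e-04  8.27283724e-01] [-0.13414091 -0.65116275 -0.44224117] 43.81076391255261
[array([319.66614903, 236.30184925]), array([319.49702541, 217.65986093])] [318.95105831  61.975222  ]
```

View pics/w17.png

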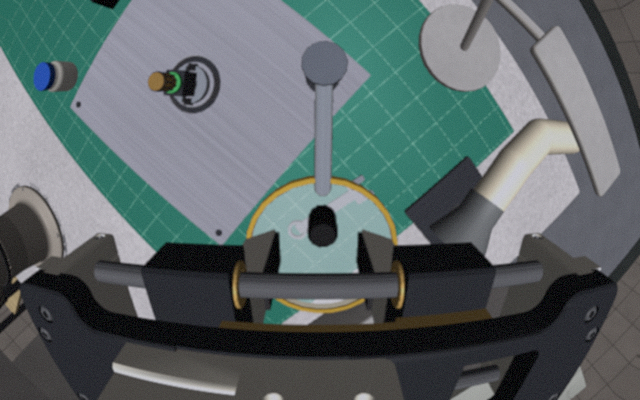

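play_rows --moves '[133,-1.5,2.2,10,0,133,-1.5,2.2,25,0,133,-1.5,2.2,38,0,133,-1.5,2.2,43,0,133,-1.5,2.2,43,0,172,-1.5,2.2,43,0,172,-1.5,2.2,43,0,172,-1.5,2.2,43,0]'

```text
time: 17.42
tool_pos: [590.3, -346.3, 283.4]
tcp_rot: [3.14, -0.0, 0.827]
contact_force: [0.6, 0.6, -0.9]
grip_width: 31.5
```

```bash
python3 - <<'E'
from h import *
o=bot.get_obs();print(o['tool_pos'],o['tcp_rot'],o['contact_force'],o['grip_width'])
c=cap('wrist','w18',(220,130,420,280),4)
E
```

```text
[ 590.30008443 -346.27230789  283.44458106] [ 3.13959218e+00 -1.77311411e-04  8.27447045e-01] [ 0.55885471  0.55397758 -0.899927  ] 31.471646851111334
```

View pics/w18.png

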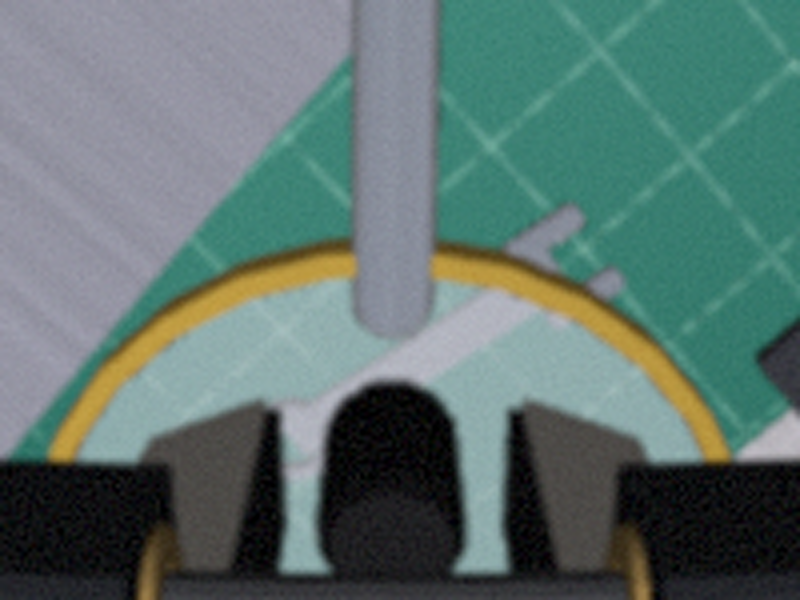

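play_rows --moves '[172,0.1,-5.5,0,3,172,1.3,-16.6,0,9,172,3.6,-27.4,0,15,172,7,-38,0,21,172,11.6,-48.1,0,27,172,17.1,-57.7,0,33,172,23.6,-66.7,0,39,172,31,-75,0,45]'

```text
time: 18.13
tool_pos: [555.6, -272.8, 282.9]
tcp_rot: [3.14, -0.001, 0.036]
contact_force: [1.5, -1.6, -1.1]
grip_width: 29.6
```

```bash
python3 - <<'E'
from h import *
o=bot.get_obs();print(o['tool_pos'],o['tcp_rot'],o['contact_force'],o['grip_width'])
c=cap('wrist','w19',(220,130,420,280),4)
E
```

```text
[ 555.55273458 -272.79301815  282.92842038] [ 3.14011091e+00 -8.58513320e-04  3.60398864e-02] [ 1.51409408 -1.58756303 -1.09438544] 29.609545910592907
```

View pics/w19.png

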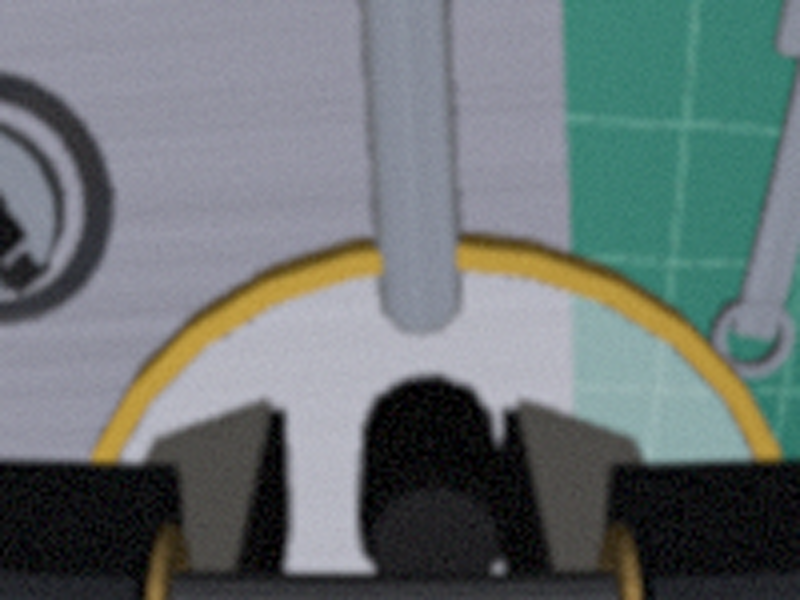

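play_rows --moves '[172,0.1,-5.5,0,3,172,1.3,-16.6,0,9,172,3.6,-27.4,0,15,172,7,-38,0,21,172,11.6,-48.1,0,27,172,17.1,-57.7,0,33,172,22.5,-65.3,0,38,172,27.3,-70.9,0,42]'

```text
time: 18.85
tool_pos: [580.2, -200.5, 282.9]
tcp_rot: [3.141, -0.001, -0.693]
contact_force: [-1.2, -1.7, 0.6]
grip_width: 29.9
```

play_rows --moves '[172,0.1,-4,0,2,172,0.3,-8,0,4,172,0.3,-8,0,4]'

```text
time: 19.1
tool_pos: [585.9, -194.5, 282.7]
tcp_rot: [-3.141, -0.001, -0.759]
contact_force: [0.0, 0.1, 0.5]
grip_width: 30.0
```

```bash
python3 - <<'E'
from h import *
o=bot.get_obs();print(o['tool_pos'],o['tcp_rot'],o['contact_force'],o['grip_width'],o['moment'])
c=cap('wrist','w20',(220,130,420,280),4)
c=cap('scene','s20',(140,160,300,270),5)
E
```

```text
[ 585.93904938 -194.50293043  282.66252278] [-3.14120632e+00 -7.76706946e-04 -7.59414514e-01] [0.00111563 0.08708741 0.53269709] 29.998937978323326 [0.08850145 0.03523247 0.00207174]
```

View pics/w20.png

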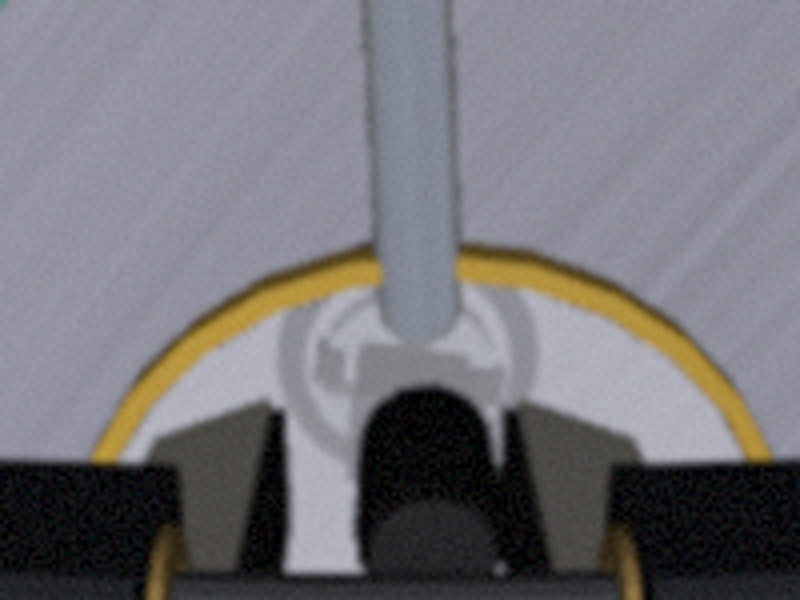

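View pics/s20.png

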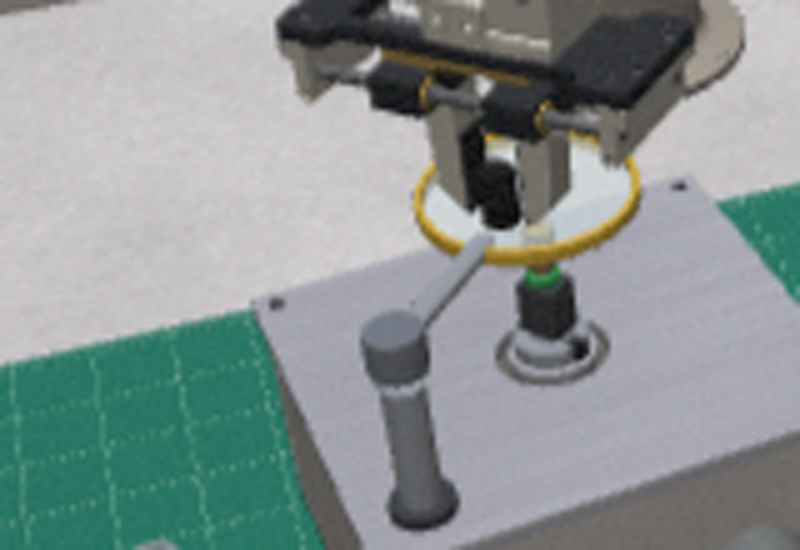

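play_rows --moves '[172,0.1,-3,0,1.6,172,0.2,-5,0,2.7,172,0.2,-5,0,2.7]'

```text
time: 19.45
tool_pos: [588.2, -192.7, 282.4]
tcp_rot: [3.139, -0.001, -0.809]
contact_force: [-5.0, -4.0, 1.2]
grip_width: 29.6
```

play_rows --moves '[172,0.1,-2,0,1,172,0.2,-3,0,1,172,0.2,-3,0,1]'

```text
time: 19.7
tool_pos: [588.6, -192.8, 282.3]
tcp_rot: [3.134, 0.0, -0.827]
contact_force: [-12.1, -10.3, 1.9]
grip_width: 30.0
```

play_rows --moves '[172,0,3,0,0,160,0,6,0,0,133,0,7,0,0,133,0,7,0,0,133,0,7,0,0,133,0,7,0,0]'

```text
time: 20.2
tool_pos: [586.4, -193.8, 282.3]
tcp_rot: [-3.141, -0.0, -0.825]
contact_force: [0.5, 0.5, -0.6]
grip_width: 43.7
```

```bash
python3 - <<'E'
from h import *
o=bot.get_obs();print(o['tool_pos'],o['tcp_rot'],o['contact_force'],o['grip_width'])
c=cap('wrist','w21',(220,130,420,280),4)
E
```

```text
[ 586.36494763 -193.77782101  282.27577974] [-3.14132151e+00 -9.68944805e-05 -8.25070104e-01] [ 0.51355318  0.54721951 -0.60333385] 43.69752114236111
```

View pics/w21.png

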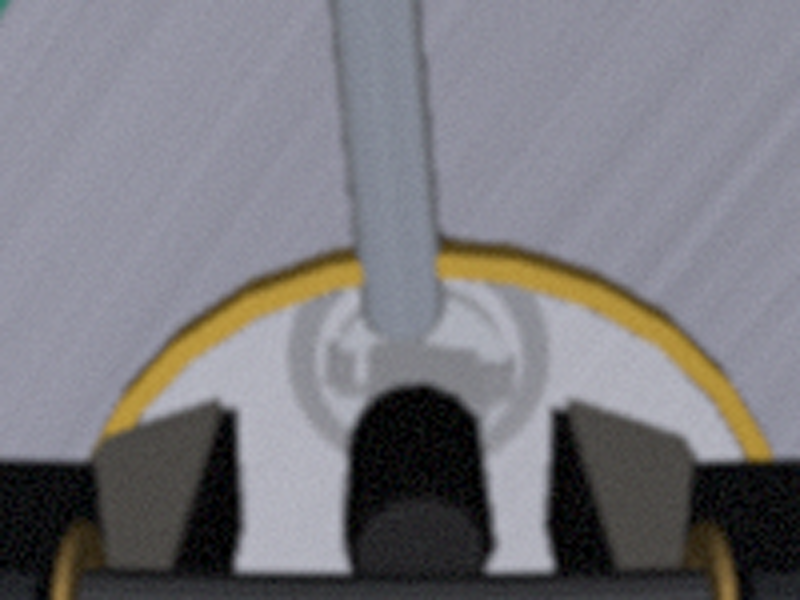

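Clear on both sides; rise straight up.

play_rows --moves '[133,0,1,-8,0,133,0,1,-25,0,133,0,1,-50,0,133,0,1,-80,0,133,0,1,-110,0,133,0,1,-120,0,133,0,1,-120,0]'

```text
time: 20.83
tool_pos: [586.0, -194.9, 406.6]
tcp_rot: [-3.139, -0.007, -0.825]
contact_force: [-1.1, -0.7, -0.4]
grip_width: 43.7
```

```bash
python3 - <<'E'
from h import *
o=bot.get_obs();print(o['tool_pos'],o['tcp_rot'],o['contact_force'],o['grip_width'])
c=cap('wrist','w22')
cap('scene','s22',(140,160,300,270),5)
cap('side','d22')
E
```

```text
[ 586.04075297 -194.88726752  406.561026  ] [-3.13884662 -0.00703459 -0.82535592] [-1.09380849 -0.65963694 -0.37883161] 43.6869806023273
```

View pics/w22.png

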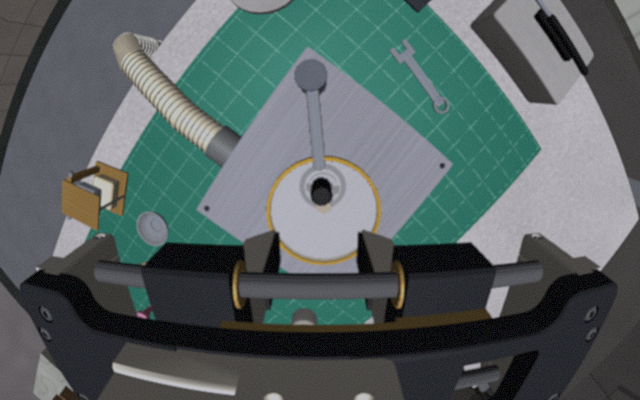

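View pics/s22.png

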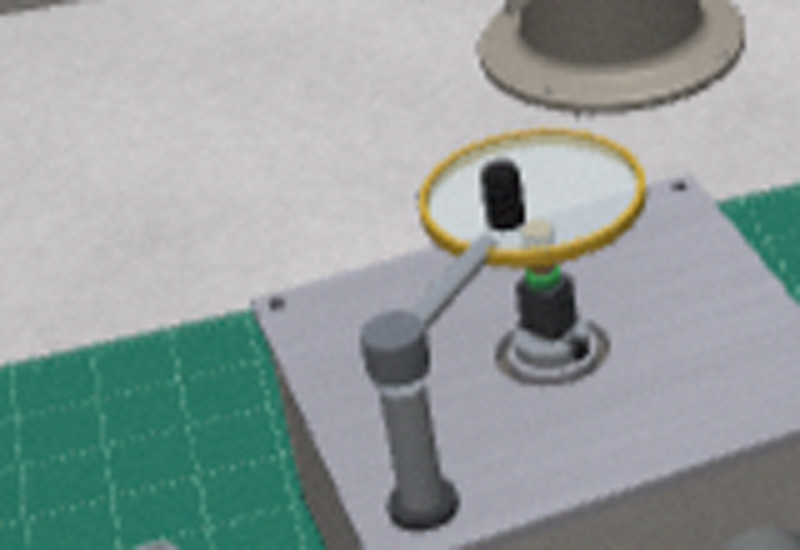

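View pics/d22.png

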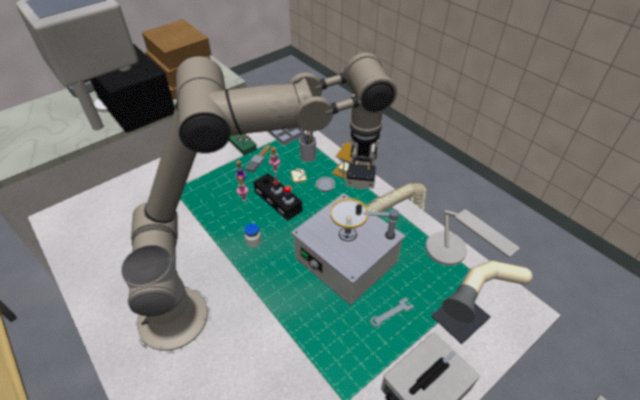

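```bash
python3 - <<'E'
from h import *
c=bot.capture('wrist');c['obs']=bot.get_obs()
h=c['color'];hsv=cv2.cvtColor(h,cv2.COLOR_RGB2HSV)
m=((hsv[...,0]>15)&(hsv[...,0]<32)&(hsv[...,1]>110)&(hsv[...,2]>90)).astype(np.uint8);m[:150]=0;m[265:]=0;m[:,:262]=0;m[:,386:]=0
v,u=np.nonzero(m);P=np.array([atz(c,a,b,250)[:2] for a,b in zip(u,v)])
from scipy.optimize import least_squares
r=least_squares(lambda p:np.hypot(*(P-p[:2]).T)-p[2],[565,-177,57],loss='soft_l1');print('shield',r.x)
s=bot.capture('scene');k=atz(s,140+503/5,160+194/5,267);print('knob',k)
for q in (k[:2],r.x[:2]): print(np.degrees(np.arctan2(q[1]+266,q[0]-661)))
d=bot.capture('side');cv2.imwrite('pics/d23.png',cv2.resize(d['color'][140:230,220:320,::-1],None,fx=6,fy=6))
bot.close_job()
E
```

```text
shield [ 563.28365067 -177.08283256   56.3534147 ]
knob [ 583.33350673 -194.74865893  267.        ]
137.46668931723895
137.69931650915132
the job is handed in; nothing more can be done
```

I fitted the green-ringed barrel arbor to the spindle, swung the guard closed, and handed the job in. It took about 21 s of the 72 s allowed. The hand-in gives no verdict, so the checks below are my own.

**What I did**
- Lifted the arbor out of the stand's end socket and entered the taper in the spindle.
- Set the slots over the dogs by wrist camera; they lay at about 38° in the world frame.
- Pressed it past the catch and onto the face, then let go.
- Swung the guard with its knob caged between the fingers, pressed it onto its stop with about 16 N, then let go and raised the arm clear.

**Last checks**
- **Seating:** the cutter top measured about 231 mm high, where 231 mm is expected when home, and it stood over the spindle centre. With the arm still pressing at about 17 N there was no further snap, and the spindle gave about as much as its rubber mounts should. Forces stayed well under the limits throughout.
- **Guard:** the shield centre measured (563.3, −177.1) mm against the spindle at about (564.6, −177.2) mm. The knob's direction from the hinge was 137.5°, against 137.3° expected when closed.
- **Arm and bench:** the arm was clear, with no contact force beyond sensor noise. In the last side view nothing on the bench looked moved; I did not measure the other cutters or objects.

**What disagreed**
- The slots of the stood arbors lay across the row in the images, not along it as the notes say. I gripped along the row on the flats, and the opening of 20 mm confirmed that.
- I never saw the 10 N catch force clearly. The passing of the catch showed only as a short downward pull.

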